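# Knob the lids, then cover the bowls

## Task

Fit every wooden lid with a knob from the rack: choose knobs whose tapered shank matches the lid's socket (one in the rack is too thin to hold, one too thick to go in) and tap each one fully home, until its steel plate sits down on the lid's boss, so that friction alone holds it. Then cover the bowls, one lid to a bowl, each lid seated flat on the rim with its knob still fully home; a bowl may be left over. Do not lift a lid before its knob is in, and leave the black-lidded jar alone.

Things in the scene. Friction and masses are not known exactly. Their poses are not given: they have to be found in the camera images.
- lid_1: light-wood lid, one of up to three alike (2 or 3 are there), standing loose on the table. Origin: centre of its underside, z up. Plug below, 90 mm across, z 0 to 12 mm (drops into a bowl's mouth with some 3 mm play all round); disc 128 mm across, z 12 to 20 mm; round boss 57 mm across, z 20 to 46 mm, with a tapered socket in its top. Weighs about 0.18 kg
- lid_2: light-wood lid, one of up to three alike (2 or 3 are there), standing loose on the table. Origin: centre of its underside, z up. Plug below, 90 mm across, z 0 to 12 mm (drops into a bowl's mouth with some 3 mm play all round); disc 128 mm across, z 12 to 20 mm; round boss 57 mm across, z 20 to 46 mm, with a tapered socket in its top. Weighs about 0.18 kg
- lid_3: light-wood lid, one of up to three alike (2 or 3 are there), standing loose on the table. Origin: centre of its underside, z up. Plug below, 90 mm across, z 0 to 12 mm (drops into a bowl's mouth with some 3 mm play all round); disc 128 mm across, z 12 to 20 mm; round boss 57 mm across, z 20 to 46 mm, with a tapered socket in its top. Weighs about 0.18 kg
- lid_1_mouth (a point): centre of the socket's mouth on top of this lid's boss, 46 mm above the lid's origin. The socket is round, 26 mm deep, 32 mm across at the mouth and 26 mm at the bottom, between four sprung steel jaws
- lid_2_mouth (a point): centre of the socket's mouth on top of this lid's boss, 46 mm above the lid's origin. The socket is round, 26 mm deep, 32 mm across at the mouth and 26 mm at the bottom, between four sprung steel jaws
- lid_3_mouth (a point): centre of the socket's mouth on top of this lid's boss, 46 mm above the lid's origin. The socket is round, 26 mm deep, 32 mm across at the mouth and 26 mm at the bottom, between four sprung steel jaws
- bowl_1: white ceramic bowl, one of three alike, 124 mm across the rim and 62 mm high, open; origin at the centre of its foot, z up. A lid's disc rests on the rim, so that a seated lid's origin lies 50 mm above the bowl's origin. It may get knocked aside during the work
- bowl_2: white ceramic bowl, one of three alike, 124 mm across the rim and 62 mm high, open; origin at the centre of its foot, z up. A lid's disc rests on the rim, so that a seated lid's origin lies 50 mm above the bowl's origin. It may get knocked aside during the work
- bowl_3: white ceramic bowl, one of three alike, 124 mm across the rim and 62 mm high, open; origin at the centre of its foot, z up. A lid's disc rests on the rim, so that a seated lid's origin lies 50 mm above the bowl's origin. It may get knocked aside during the work
- knob_1: dark wooden knob hanging upright in the rack. Origin: shank tip, on the axis, z up it: tapered shank z 0 to 24 mm, square steel plate 54x54 mm z 24 to 30 mm, round grip 36 mm across z 30 to 78 mm, flat top. Fits the sockets: 28 mm across at the tip, 33 mm under the plate; set in, it stands 4 to 10 mm proud, and 10 to 20 N drive it home, plate on boss, origin 22 mm over the lid's; friction then carries the lid
- knob_2: dark wooden knob hanging upright in the rack. Origin: shank tip, on the axis, z up it: tapered shank z 0 to 24 mm, square steel plate 54x54 mm z 24 to 30 mm, round grip 36 mm across z 30 to 78 mm, flat top. Fits the sockets: 28 mm across at the tip, 33 mm under the plate; set in, it stands 4 to 10 mm proud, and 10 to 20 N drive it home, plate on boss, origin 22 mm over the lid's; friction then carries the lid
- knob_3: dark wooden knob hanging upright in the rack. Origin: shank tip, on the axis, z up it: tapered shank z 0 to 24 mm, square steel plate 54x54 mm z 24 to 30 mm, round grip 36 mm across z 30 to 78 mm, flat top. Fits the sockets: 28 mm across at the tip, 33 mm under the plate; set in, it stands 4 to 10 mm proud, and 10 to 20 N drive it home, plate on boss, origin 22 mm over the lid's; friction then carries the lid
- knob_thin: dark wooden knob hanging upright in the rack. Origin: shank tip, on the axis, z up it: tapered shank z 0 to 24 mm, square steel plate 54x54 mm z 24 to 30 mm, round grip 36 mm across z 30 to 78 mm, flat top. Its shank is too thin: 20 mm across at the tip, 25 mm under the plate; it drops into a socket and does not hold
- knob_thick: dark wooden knob hanging upright in the rack. Origin: shank tip, on the axis, z up it: tapered shank z 0 to 24 mm, square steel plate 54x54 mm z 24 to 30 mm, round grip 36 mm across z 30 to 78 mm, flat top. Its shank is too thick: 36 mm across at the tip, 41 mm under the plate; it does not enter a socket
- rack: fixed steel knob rack, 326 mm long along its y, 75 mm deep: two bars along y, 44 mm apart, tops 60 mm above the table, outer lips 4 mm higher, end plates 64 mm high. Five knobs hang in a row in any order, 62 mm apart, plates on the bars, shanks visible below; lift them straight up. Origin on the table under its middle
- jar: jar with a black lid, 66 mm across and 100 mm high, a bystander; origin at the centre of its foot
Not all that is in view belongs to the job. What is shaped like the knob_2 but turquoise is not meant.

How it is judged (in metres and radians):
On the way:
1. every lid has a matching knob tapped fully home (((z of knob_1 in the frame of lid_1 between 0.018 and 0.0245 m and x of knob_1 in the frame of lid_1 between -0.004 and 0.004 m and y of knob_1 in the frame of lid_1 between -0.004 and 0.004 m and angle between the z axis of knob_1 and the z axis of lid_1, either way round below 0.07 rad) or (z of knob_2 in the frame of lid_1 between 0.018 and 0.0245 m and x of knob_2 in the frame of lid_1 between -0.004 and 0.004 m and y of knob_2 in the frame of lid_1 between -0.004 and 0.004 m and angle between the z axis of knob_2 and the z axis of lid_1, either way round below 0.07 rad) or (z of knob_3 in the frame of lid_1 between 0.018 and 0.0245 m and x of knob_3 in the frame of lid_1 between -0.004 and 0.004 m and y of knob_3 in the frame of lid_1 between -0.004 and 0.004 m and angle between the z axis of knob_3 and the z axis of lid_1, either way round below 0.07 rad)) and ((z of knob_1 in the frame of lid_2 between 0.018 and 0.0245 m and x of knob_1 in the frame of lid_2 between -0.004 and 0.004 m and y of knob_1 in the frame of lid_2 between -0.004 and 0.004 m and angle between the z axis of knob_1 and the z axis of lid_2, either way round below 0.07 rad) or (z of knob_2 in the frame of lid_2 between 0.018 and 0.0245 m and x of knob_2 in the frame of lid_2 between -0.004 and 0.004 m and y of knob_2 in the frame of lid_2 between -0.004 and 0.004 m and angle between the z axis of knob_2 and the z axis of lid_2, either way round below 0.07 rad) or (z of knob_3 in the frame of lid_2 between 0.018 and 0.0245 m and x of knob_3 in the frame of lid_2 between -0.004 and 0.004 m and y of knob_3 in the frame of lid_2 between -0.004 and 0.004 m and angle between the z axis of knob_3 and the z axis of lid_2, either way round below 0.07 rad)) and ((z of knob_1 in the frame of lid_3 between 0.018 and 0.0245 m and x of knob_1 in the frame of lid_3 between -0.004 and 0.004 m and y of knob_1 in the frame of lid_3 between -0.004 and 0.004 m and angle between the z axis of knob_1 and the z axis of lid_3, either way round below 0.07 rad) or (z of knob_2 in the frame of lid_3 between 0.018 and 0.0245 m and x of knob_2 in the frame of lid_3 between -0.004 and 0.004 m and y of knob_2 in the frame of lid_3 between -0.004 and 0.004 m and angle between the z axis of knob_2 and the z axis of lid_3, either way round below 0.07 rad) or (z of knob_3 in the frame of lid_3 between 0.018 and 0.0245 m and x of knob_3 in the frame of lid_3 between -0.004 and 0.004 m and y of knob_3 in the frame of lid_3 between -0.004 and 0.004 m and angle between the z axis of knob_3 and the z axis of lid_3, either way round below 0.07 rad))), for 0.2 s.
At the end, for the whole second after the job is handed in: Every lid that is there has a knob of the right size fully home (plate within 2.5 mm of the boss, within 4 mm of the axis, within 0.07 rad), and sits flat on a bowl (centres within 10 mm, disc on the rim to about 4 mm, tilt under 0.07 rad), at rest; the bowls stand upright (all of step 1 and ((horizontal distance between lid_1 and bowl_1 below 0.01 m and z of lid_1 in the frame of bowl_1 between 0.045 and 0.054 m) or (horizontal distance between lid_1 and bowl_2 below 0.01 m and z of lid_1 in the frame of bowl_2 between 0.045 and 0.054 m) or (horizontal distance between lid_1 and bowl_3 below 0.01 m and z of lid_1 in the frame of bowl_3 between 0.045 and 0.054 m)) and angle between each of lid_1, lid_2, lid_3's own z axis and vertical below 0.07 rad and linear speed of each of lid_1, lid_2, lid_3 below 0.02 m/s and height (world z) of each of lid_1, lid_2, lid_3 below 0.056 m and ((horizontal distance between lid_2 and bowl_1 below 0.01 m and z of lid_2 in the frame of bowl_1 between 0.045 and 0.054 m) or (horizontal distance between lid_2 and bowl_2 below 0.01 m and z of lid_2 in the frame of bowl_2 between 0.045 and 0.054 m) or (horizontal distance between lid_2 and bowl_3 below 0.01 m and z of lid_2 in the frame of bowl_3 between 0.045 and 0.054 m)) and ((horizontal distance between lid_3 and bowl_1 below 0.01 m and z of lid_3 in the frame of bowl_1 between 0.045 and 0.054 m) or (horizontal distance between lid_3 and bowl_2 below 0.01 m and z of lid_3 in the frame of bowl_2 between 0.045 and 0.054 m) or (horizontal distance between lid_3 and bowl_3 below 0.01 m and z of lid_3 in the frame of bowl_3 between 0.045 and 0.054 m)) and angle between each of bowl_1, bowl_2, bowl_3's own z axis and vertical below 0.1 rad); the robot touches nothing.
It fails at once if a lid is lifted (more than 30 mm) without a matching knob in its socket ((height (world z) of lid_1 above 0.03 m and distance between each of knob_1, knob_2, knob_3 and lid_1 above 0.04 m) or (height (world z) of lid_2 above 0.03 m and distance between each of knob_1, knob_2, knob_3 and lid_2 above 0.04 m) or (height (world z) of lid_3 above 0.03 m and distance between each of knob_1, knob_2, knob_3 and lid_3 above 0.04 m)).
It fails at once if the jar is disturbed (moved more than 50 mm) (distance of jar from where it was at the start of the episode above 0.05 m).
Of lid_1, lid_2, lid_3 only 2 to 3 are there at a start; the rules pass over those that are not, and their reading is None.
At some moment in a run one of bowl_1, bowl_2, bowl_3 may be knocked a few centimetres aside while the robot is not near it.
It also fails if it takes over 210 s, if anything falls off the work surface, if the arm or the gripper's body presses on something with over 40 N, if the wrist force passes 120 N, or if a joint passes its speed limit or range.

## Robot

A 6-joint arm with a two-finger parallel gripper is mounted at the origin on a cart in front of the work surface, level with it; the furniture and walls round the work are solid. World frame = base frame: x ahead of the robot, y to its left, z up, the work surface at z = 0. Lengths are in m, angles in degrees, forces in N, time in s.
With the tool pointing down it reaches from about 0.375 to 0.9 m from the base axis. Payload 3.1 kg.
Tool frame: the origin (TCP) lies at the very end of the fingers, on their centre line; the grasp point (between the pads) lies 19 mm behind it (bot.hold_point_z is the z of the grasp point in the tool frame, in m); z points along the fingers, y is the line along which they close (so a half turn about z gives the same grasp; the last joint's range is limited). The gripper opens to 87 mm and grips with 3 to 60 N. Pads are 19 mm wide; open, the fingers measure 117 mm over their backs; the gripper's body (75 mm by 190 mm) begins 51 mm behind the grasp point.
Start: joints at [-84.941, 30.224, 82.088, -0, 67.689, -10.227], TCP at [0.165, -0.603, 0.223] pointing down, gripper open.
Joint ranges: [-176.69, 176.69], [-43.24, 126.21], [12.49, 139.97], [-82, 262], [0, 151.66], [-163.58, 163.58]. Speed limits (degrees/s): [159.86, 159.86, 180, 180, 180, 180].

## Interface

Orientations are given as a 3x3 rotation matrix whose columns are the frame's x, y, z axes.
In Python, from rig import bot, capture, camera_model gives the robot as it stands.
- The arm moves only by the tool apply_moves, never from a script. Its argument "plan" is text: rows parted by semicolons, each of 6 numbers parted by spaces: the shift along the tool's x, y, z in units of 0.05 m (1.0 is 0.05 m), then the turn, a rotation vector about the tool's x, y, z in units of 360 degrees (1.0 is 360 degrees). In form: dx dy dz ax ay az; .... A call has 1 to 10 rows; each row shifts and turns the commanded pose from where the row before left it, along the tool's axes as they then stand; what a row does not reach is not made up. A row lasts 1/12 s, in which the tool goes at most 41.7 mm and 7.16 degrees, less where a joint would pass 70% of its speed; a pose out of reach is approached as far as the arm can. A call with a number of a shift or a turn outside -1 to 1 is refused whole. A call with a gripper value outside its range is refused whole. "gripper" is the gripper command: -1 is shut, 1 is fully open, values between are in proportion, set as the call begins (left out, the last holds). The fingers move at their own pace and stop on an object; the grip force is fixed at half the most. Time passes only in rows, so rows that do not move let the fingers close. It gives the time, the measured TCP pose, the force, the opening and the grip force at its end, in the units of the state.
- bot.read_state(): the state, without advancing time (a new reading comes with each control period).
- capture(name): name is "side" or "top" or "wrist"; returns the picture (400x640x3 uint8, red, green, blue); there is no depth.
- camera_model(name): a dict with "vertical_fov" (degrees; the focal length in pixels is half the picture's height over the tangent of half this angle, whatever the lens; pixels are square), "cx", "cy" (the principal point, pixels), "position" and "rotation" of the camera in the world; the wrist camera has in their place "hand_eye" (4x4, takes a point from camera to tool coordinates, whose origin is the TCP and whose axes are the flange's). Camera axes: x right, y down, z forward; pixel columns grow to the right and rows downward; lengths in m; the calibration is good to about 2 mm. A picture is of the moment at which its call begins: read the wrist's pose just before it. camera_model takes no time and is no camera call.
- bot.hand_in(): hands the job in; it is judged then, once.
The state is a dict: "time_s": time; "joint_positions": joint angles; "qvel": joint speeds; "tau": joint torques, N m; "position": TCP position; "tcp_rot": TCP orientation; "force": force on the tool from outside, world axes, zero at the start; "moment": the same for the moment, N m; "opening": opening from 0.0 (shut) to 1.0 (fully open); "grasp_force": force on a finger pad.
Only numpy, scipy, OpenCV 4.12 (cv2) and the standard library are available. Lean on these libraries where they do the work, as an engineer would, in place of code of your own. Each camera call takes 0.05 s, during which the arm holds its last target. There are 200 camera calls.

## Working session

There is one attempt and no reset: what is moved stays moved. The work goes in short steps, Python scripts to look and compute and a tool call to move; the robot and the scene stay as the last step left them, time stands still between calls to the robot, and variables do not carry over. Pictures are saved under pics/ and viewed, at most 14 in all, crops included, and the job is handed in when it is done.

Besides the shell and the picture viewer there is one more tool, called after "Call:" as name(argument=value, ...) on one line, values as JSON. apply_moves: Moves the arm, as the interface text tells. Its arguments: {"type":"object","properties":{"plan":{"type":"string"},"gripper":{"type":"number"}},"required":["plan"]}

```bash
mkdir -p pics; ls; cat > h.py <<'E'
import numpy as np, cv2
from rig import bot, capture, camera_model
np.set_printoptions(precision=4,suppress=True)
def cam(name,st=None):
    m=camera_model(name); f=200/np.tan(np.radians(m["vertical_fov"])/2)
    if name=="wrist":
        st=st or bot.read_state(); T=np.eye(4);T[:3,:3]=st["tcp_rot"];T[:3,3]=st["position"]
        H=T@np.array(m["hand_eye"]); R,p=H[:3,:3],H[:3,3]
    else: R,p=np.array(m["rotation"]),np.array(m["position"])
    return f,m["cx"],m["cy"],R,p
def ray(c,u,v,z):
    f,cx,cy,R,p=c; d=R@np.array([(u-cx)/f,(v-cy)/f,1]); return p+d*(z-p[2])/d[2]
def proj(c,P):
    f,cx,cy,R,p=c; q=R.T@(np.array(P)-p); return np.array([cx+f*q[0]/q[2],cy+f*q[1]/q[2]])
def shot(name,fn):
    c=cam(name); im=capture(name); cv2.imwrite("pics/"+fn+".png",im[:,:,::-1]); return c,im
E
python3 - <<'E'
from h import *
for n in("top","side","wrist"):
    c,im=shot(n,n+"0"); print(n,c[0],c[1],c[2],c[4],camera_model(n).keys()); print(c[3])
a=cv2.imread("pics/top0.png");b=cv2.imread("pics/side0.png")
s=bot.read_state();print(s)
E
```

```text
pics
top 419.40238397986826 325.0860077494261 203.02578326356638 [0.3244 0.0386 1.1128] dict_keys(['vertical_fov', 'cx', 'cy', 'position', 'rotation'])
[[ 0.0361 -0.9787  0.2023]
 [-0.9993 -0.0361  0.0034]
 [ 0.004  -0.2022 -0.9793]]
side 405.7558316686313 318.3652889902767 198.13397223412952 [-0.3804  0.3025  0.7282] dict_keys(['vertical_fov', 'cx', 'cy', 'position', 'rotation'])
[[-0.2642 -0.5572  0.7872]
 [-0.9645  0.1517 -0.2163]
 [ 0.0011 -0.8164 -0.5775]]
wrist 278.3526754470101 316.1039631743814 197.30452565818166 [ 0.2301 -0.584   0.3839] dict_keys(['vertical_fov', 'cx', 'cy', 'hand_eye'])
[[ 0.2639 -0.9336 -0.2425]
 [-0.9645 -0.2559 -0.0645]
 [-0.0018  0.2509 -0.968 ]]
{'time_s': 0.15, 'joint_positions': array([-84.9411,  30.2684,  82.1377,  -0.0007,  67.6906, -10.2273]), 'qvel': array([-0.1049, -0.1722, -0.1926, -0.0298, -0.0028,  0.0104]), 'tau': array([  0.0002, -44.043 , -17.6843,   0.0633,   0.0552,  -0.0001]), 'position': array([ 0.1648, -0.6023,  0.2218]), 'tcp_rot': array([[ 0.9646,  0.2636, -0.0002],
       [ 0.2636, -0.9646,  0.0017],
       [ 0.0003, -0.0017, -1.    ]]), 'force': array([-0.093 ,  0.2349,  0.0218]), 'moment': array([0.0131, 0.0677, 0.0185]), 'grasp_force': 0.0, 'opening': 1.0032009523292889}
```

View pics/top0.png

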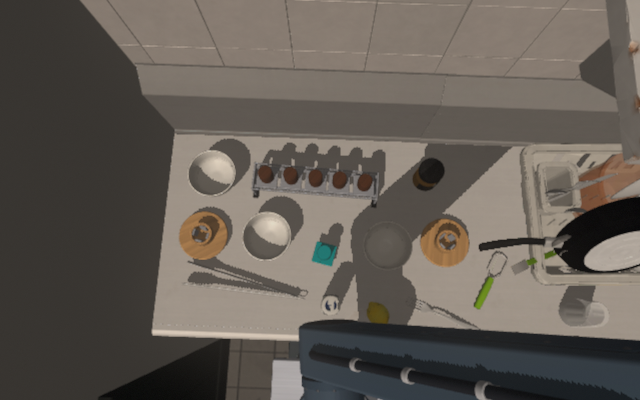

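View pics/side0.png

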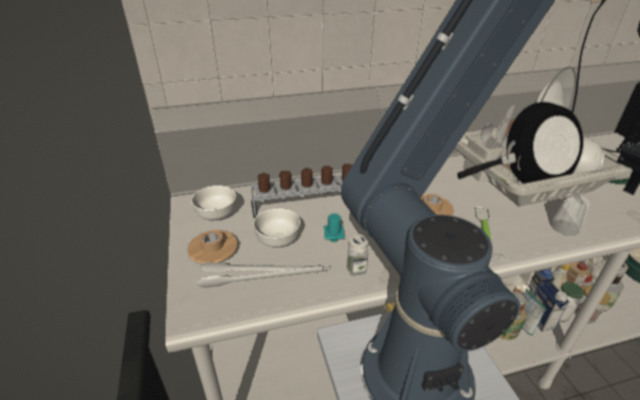

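The top view shows bowls at (212,173), (267,237) and (388,245). Lids are at (203,235) and (445,242), the rack with five knobs is at about (316,180), and the jar is at (428,172). A turquoise decoy sits at (324,253). The arm may be hiding a third lid at the bottom right.

```bash
python3 - <<'E'
from h import *
c=cam("top")
for n,u,v,z in [("bowlA",212,173,.062),("bowlB",267,237,.062),("bowlC",388,245,.062),("lidA",203,235,.02),("lidA mouth",201,233,.046),("lidB",445,242,.02),("lidBm",448,240,.046),("jar",430,170,.1)]+[("k%d"%i,u,v,.108) for i,(u,v) in enumerate([(265,171),(290,173),(316,175),(340,178),(365,180)])]+[("rackL",255,179,.06),("rackR",376,188,.06),("cornerTL",175,131,0),("BL",153,335,0),("bot",320,322,0)]:
    P=ray(c,u,v,z); print(n,P,np.hypot(*P[:2]))
im=cv2.imread("pics/side0.png")
cv2.imwrite("pics/sidecrop.png",cv2.resize(im[155:230,240:365],None,fx=6,fy=6,interpolation=cv2.INTER_CUBIC))
cv2.imwrite("pics/topcrop.png",cv2.resize(im*0+cv2.imread("pics/top0.png"),None,fx=1,fy=1)[120:320,150:500].repeat(2,0).repeat(2,1))
E
```

```text
bowlA [0.61   0.3383 0.062 ] 0.6975229585721109
bowlB [0.4488 0.1851 0.062 ] 0.48546241306037863
bowlC [ 0.4398 -0.1193  0.062 ] 0.4556639834949785
lidA [0.4529 0.3585 0.02  ] 0.5776222373623832
lidA mouth [0.4548 0.3565 0.046 ] 0.5778496812990577
lidB [ 0.4577 -0.2745  0.02  ] 0.5336937130164697
lidBm [ 0.4599 -0.2749  0.046 ] 0.5357768886808144
jar [ 0.6278 -0.2179  0.1   ] 0.6645356490926916
k0 [0.6075 0.1942 0.108 ] 0.6378204568652607
k1 [0.6047 0.1319 0.108 ] 0.6189216038613543
k2 [0.602  0.0672 0.108 ] 0.6057096063542766
k3 [0.5965 0.0075 0.108 ] 0.596541268805804
k4 [ 0.5937 -0.0545  0.108 ] 0.5961775454217801
rackL [0.5986 0.2261 0.06  ] 0.6399064887180538
rackR [ 0.5863 -0.0878  0.06  ] 0.5927832093755562
cornerTL [0.7448 0.4706 0.    ] 0.8809783526813423
BL [0.196  0.4669 0.    ] 0.5063846439026797
bot [0.243  0.0443 0.    ] 0.24698755551090615
```

View pics/sidecrop.png

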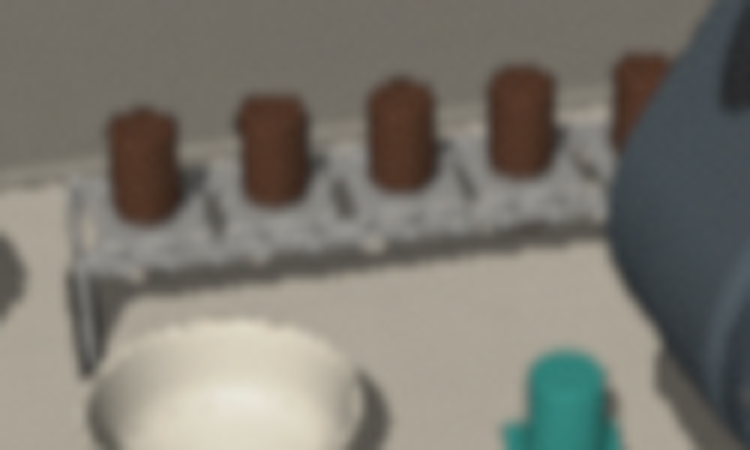

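Call:
apply_moves(plan="0 0 -0.8 0 0 0; 0 0 -0.8 0 0 0; 0 0 -0.8 0 0 0; 0 0 -0.6 0 0 0")

```text
time_s: 0.48
position: [0.1649, -0.6034, 0.3758]
tcp_rot: [[0.965, 0.264, 0.0], [0.264, -0.965, -0.003], [-0.0, 0.003, -1.0]]
force: [0.1, -0.5, 0.5]
opening: 1.0
grasp_force: 0.0
```

Call:
apply_moves(plan="0.64 -0.52 0 0 0 0; 0.64 -0.52 0 0 0 0; 0.64 -0.52 0 0 0 0; 0.64 -0.52 0 0 0 0; 0.64 -0.52 0 0 0 0; 0.64 -0.52 0 0 0 0; 0.64 -0.52 0 0 0 0; 0.64 -0.52 0 0 0 0; 0.64 -0.52 0 0 0 0; 0.64 -0.52 0 0 0 0")

```text
time_s: 1.32
position: [0.4055, -0.2657, 0.3725]
tcp_rot: [[0.965, 0.263, -0.0], [0.263, -0.965, 0.0], [-0.0, -0.0, -1.0]]
force: [0.3, -0.7, -0.3]
opening: 1.001
grasp_force: 0.0
```

Call:
apply_moves(plan="0.64 -0.52 0 0 0 0; 0.64 -0.52 0 0 0 0; 0.34 -0.7 0 0 0 0; 0.34 -0.7 0 0 0 0; 0.34 -0.7 0 0 0 0; 0.34 -0.7 0 0 0 0; 0.34 -0.7 0 0 0 0; 0.34 -0.7 0 0 0 0; 0.34 -0.7 0 0 0 0; 0 0 0 0 0 0")

```text
time_s: 2.15
position: [0.5031, 0.0734, 0.3724]
tcp_rot: [[0.963, 0.271, 0.0], [0.271, -0.963, 0.004], [0.001, -0.004, -1.0]]
force: [0.2, -0.4, -0.5]
opening: 1.001
grasp_force: 0.0
```

```bash
python3 - <<'E'
from h import *
c,im=shot("top","top1"); c,im=shot("wrist","w1")
s=bot.read_state();print(s["position"],s["tcp_rot"],s["joint_positions"])
a=cv2.imread("pics/top1.png")[100:400];b=cv2.imread("pics/w1.png")[100:400]
cv2.imwrite("pics/cmp1.png",np.vstack([a,b]))
E
```

```text
[0.5028 0.0685 0.3722] [[ 0.9636  0.2673 -0.001 ]
 [ 0.2673 -0.9636 -0.0005]
 [-0.0011  0.0002 -1.    ]] [-4.8618 12.2815 86.2749 -0.0329 81.4967 69.6392]
```

View pics/cmp1.png

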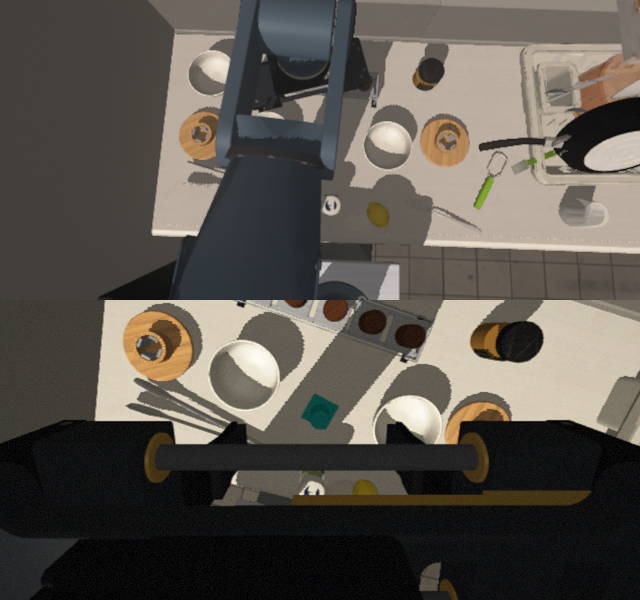

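There are only two lids: the swing uncovered everything and showed no third one. To see the shanks, I'll turn the wrist and look at the rack from low in front.

Call:
apply_moves(plan="0 0 0 0 0 -0.0198; 0 0 0 0 0 -0.0198; 0 0 0 0 0 -0.0198; 0 0 0 0 0 -0.0198; 0 0 0 0 0 -0.0198; 0 0 0 0 0 -0.0198; 0 0 0 0 0 -0.0198; 0 0 0 0 0 -0.0198; 0 0 0 0 0 -0.0198; 0 0 0 0 0 -0.0198")

```text
time_s: 3.08
position: [0.5029, 0.0651, 0.3723]
tcp_rot: [[0.057, 0.998, -0.001], [0.998, -0.057, -0.001], [-0.001, -0.001, -1.0]]
force: [0.8, -0.7, -0.9]
opening: 1.004
grasp_force: 0.0
```

Call:
apply_moves(plan="0 0 0 0 0 -0.0198; 0 0 0 0 0 -0.0198; 0 0 0 0 0 -0.0198; 0 0 0 0 0 -0.0198; 0 0 0 0 0 -0.0198; 0 0 0 0 0 -0.0198; 0 0 0 0 0 -0.0198; 0 0 0 0 0 -0.0198; 0 0 0 0 0 -0.0198; 0 0 0 0 0 -0.0198")

```text
time_s: 3.92
position: [0.5029, 0.0651, 0.3723]
tcp_rot: [[-0.927, 0.374, -0.001], [0.374, 0.927, -0.001], [0.0, -0.001, -1.0]]
force: [-0.2, 0.1, -0.3]
opening: 0.996
grasp_force: 0.0
```

Call:
apply_moves(plan="0 0 0 0 0 -0.0198; 0 0 0 0 0 -0.0198; 0 0 0 0 0 -0.0198; 0 0 0 0 0 0")

```text
time_s: 4.25
position: [0.503, 0.0652, 0.3724]
tcp_rot: [[-1.0, 0.014, -0.001], [0.014, 1.0, -0.001], [0.001, -0.001, -1.0]]
force: [-0.0, -0.3, -0.3]
opening: 0.998
grasp_force: 0.0
```

Call:
apply_moves(plan="0 0 0 0 -0.0185 0; 0 0 0 0 -0.0185 0; 0 0 0 0 -0.0185 0; 0 0 0 0 -0.0185 0; 0 0 0 0 -0.0185 0; 0 0 0 0 -0.0185 0; 0 0 0 0 -0.0185 0; 0 0 0 0 -0.0185 0; 0 0 0 0 -0.0185 0; 0 0 0 0 0 0")

```text
time_s: 5.08
position: [0.5047, 0.0791, 0.3747]
tcp_rot: [[-0.634, -0.015, 0.773], [0.01, 1.0, 0.028], [-0.773, 0.026, -0.634]]
force: [-0.1, -1.3, -0.1]
opening: 0.998
grasp_force: 0.0
```

```bash
python3 - <<'E'
from h import *
s=bot.read_state();print(s["position"],s["tcp_rot"],s["joint_positions"],cam("wrist")[4])
E
```

```text
[0.5047 0.0791 0.3747] [[-0.6343 -0.0152  0.7729]
 [ 0.0104  0.9995  0.0283]
 [-0.773   0.026  -0.6339]] [  -8.8669   -2.8549  122.5436   40.1137   13.1935 -134.4324] [0.3356 0.0758 0.4248]
```

The forward tilt runs into the wrist singularity, so a low view isn't available. Instead I'll lift one knob at a time and check its shank with the side camera. First I'll bring the tool vertical again.

```bash
cat >> h.py <<'E'
from scipy.spatial.transform import Rotation as Ro
def Rdown(yaw):
    a=np.radians(yaw); return np.array([[np.cos(a),np.sin(a),0],[np.sin(a),-np.cos(a),0],[0,0,-1]])
def go(pos,yaw,st=None):
    """rotation first (units of 360deg, tool frame), then shift in final tool frame (units .05m)"""
    st=st or bot.read_state(); R=np.array(st["tcp_rot"]); T=Rdown(yaw)
    rv=Ro.from_matrix(R.T@T).as_rotvec()/(2*np.pi); d=T.T@(np.array(pos)-st["position"])/.05
    print("rot",rv,"rows",np.linalg.norm(rv)*360/7.16,"| shift",d,"rows",np.linalg.norm(d)/.834)
def loc(st=None):
    st=st or bot.read_state(); print("t",st["time_s"],"pos",st["position"],"yaw",np.degrees(np.arctan2(st["tcp_rot"][1][0],st["tcp_rot"][0][0])),"tiltz",np.array(st["tcp_rot"])[:2,2],"J",st["joint_positions"],"open",st["opening"],"F",st["force"],"g",st["grasp_force"])
E
python3 - <<'E'
from h import *
s=bot.read_state();go(s["position"],180,s)
E
```

```text
rot [0.0049 0.1407 0.0004] rows 7.076179823858898 | shift [0. 0. 0.] rows 0.0
```

Call:
apply_moves(plan="0 0 0 0 0.0176 0; 0 0 0 0 0.0176 0; 0 0 0 0 0.0176 0; 0 0 0 0 0.0176 0; 0 0 0 0 0.0176 0; 0 0 0 0 0.0176 0; 0 0 0 0 0.0176 0; 0 0 0 0 0.0176 0; 0 0 0 0 0 0; 0 0 0 0 0 0")

```text
time_s: 5.92
position: [0.5094, 0.084, 0.376]
tcp_rot: [[-0.996, -0.032, 0.082], [-0.029, 0.999, 0.033], [-0.083, 0.03, -0.996]]
force: [-1.2, 0.1, -0.4]
opening: 0.994
grasp_force: 0.0
```

Call:
apply_moves(plan="0 0 0 0 0 0.0196; 0 0 0 0 0 0.0196; 0 0 0 0 0 0.0196; 0 0 0 0 0 0.0196; 0 0 0 0 0 0.0196; 0 0 0 0 0 0.0196; 0 0 0 0 0 0.0196; 0 0 0 0 0 0.0196; 0 0 0 0 0 0.0196; 0 0 0 0 0 0.0196")

```text
time_s: 6.75
position: [0.5063, 0.0848, 0.3764]
tcp_rot: [[-0.357, 0.931, 0.082], [0.934, 0.355, 0.034], [0.002, 0.089, -0.996]]
force: [0.1, -0.5, -0.6]
opening: 0.999
grasp_force: 0.0
```

Call:
apply_moves(plan="0 0 0 0 0 0.0196; 0 0 0 0 0 0.0196; 0 0 0 0 0 0.0196; 0 0 0 0 0 0; 0 0 0 0 0 0")

```text
time_s: 7.17
position: [0.5068, 0.0852, 0.3765]
tcp_rot: [[-0.008, 0.997, 0.082], [0.999, 0.005, 0.035], [0.034, 0.082, -0.996]]
force: [0.1, -0.5, -0.5]
opening: 1.003
grasp_force: 0.0
```

```bash
python3 - <<'E'
from h import *
s=bot.read_state();loc(s);go([.598,.01,.208],87,s)
E
```

```text
t 7.1667 pos [0.5068 0.0852 0.3765] yaw 90.43996004755147 tiltz [0.0816 0.0349] J [-4.3675 10.2693 88.4315  2.4117 76.7928 -5.1854] open 1.0025263071575878 F [ 0.1013 -0.4508 -0.4948] g 0.0
rot [ 0.0129 -0.0059  0.0093] rows 0.851702408224399 | shift [-1.4058  1.9011  3.3696] rows 4.935756379738713
```

Call:
apply_moves(plan="0 0 0 0.0129 -0.0059 0.0093; -0.28 0.38 0.67 0 0 0; -0.28 0.38 0.67 0 0 0; -0.28 0.38 0.67 0 0 0; -0.28 0.38 0.67 0 0 0; -0.28 0.38 0.67 0 0 0; 0 0 0 0 0 0; 0 0 0 0 0 0; 0 0 0 0 0 0")

```text
time_s: 7.92
position: [0.5987, 0.011, 0.2093]
tcp_rot: [[0.053, 0.999, -0.001], [0.999, -0.053, 0.001], [0.001, -0.001, -1.0]]
force: [0.0, -0.1, -0.6]
opening: 0.998
grasp_force: 0.0
```

```bash
python3 - <<'E'
from h import *
s=bot.read_state();loc(s)
c,im=shot("wrist","w2")
for y in(.01,.07,.13): print(proj(c,[.598+.055*y,y,.108]))
E
```

```text
t 7.9167 pos [0.5987 0.011  0.2093] yaw 86.98672326332945 tiltz [-0.0007  0.0012] J [-9.6563 29.0758 86.7425  0.0654 64.235  -6.6715] open 0.9982460318566155 F [ 0.0199 -0.1111 -0.6287] g 0.0
[316.6905 198.8431]
[316.8953 136.0701]
[317.1254  65.5258]
```

View pics/w2.png

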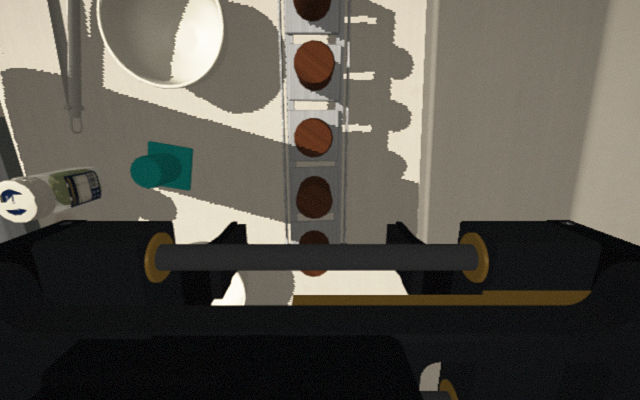

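The wrist view shows the rack knobs at (314,197), (314,137) and (314,65), close to the prediction. I'll take the one at (314,197) first.

```bash
python3 - <<'E'
from h import *
s=bot.read_state()
c=cam("wrist",s)
for p in [(314,197),(314,137),(314,65)]: print(ray(c,*p,.114))
P=ray(c,314,197,.114)
go([P[0],P[1],.0745],87,s)
E
```

```text
[0.5968 0.0134 0.114 ]
[0.5998 0.0697 0.114 ]
[0.6031 0.1299 0.114 ]
rot [ 0.0003 -0.0001  0.    ] rows 0.014722941585587545 | shift [ 0.0404 -0.0492  2.721 ] rows 3.2634783806532024
```

Call:
apply_moves(plan="-0.02 -0.02 0.8 0 0 0; -0.02 -0.02 0.8 0 0 0; -0.02 -0.01 0.7 0 0 0; 0 0 0.4 0 0 0; 0 0 0 0 0 0; 0 0 0 0 0 0")

```text
time_s: 8.47
position: [0.5967, 0.0089, 0.0755]
tcp_rot: [[0.052, 0.999, 0.001], [0.999, -0.052, 0.001], [0.001, 0.001, -1.0]]
force: [0.8, 0.2, -0.0]
opening: 0.997
grasp_force: 0.0
```

Call:
apply_moves(plan="0 0 0 0 0 0; 0 0 0 0 0 0; 0 0 0 0 0 0; 0 0 0 0 0 0; 0 0 0 0 0 0; 0 0 0 0 0 0; 0 0 0 0 0 0; 0 0 0 0 0 0", gripper=-1)

```text
time_s: 9.13
position: [0.5962, 0.0083, 0.0737]
tcp_rot: [[0.053, 0.999, -0.001], [0.999, -0.053, 0.001], [0.001, -0.001, -1.0]]
force: [-0.1, -0.1, 0.4]
opening: 0.481
grasp_force: 0.0
```

```bash
python3 - <<'E'
from h import *
s=bot.read_state();loc(s)
E
```

```text
t 9.1333 pos [0.5962 0.0083 0.0737] yaw 86.94725050920556 tiltz [-0.0011  0.0013] J [-9.9636 39.5244 92.9273  0.0876 47.6214 -6.97  ] open 0.48140121017646825 F [-0.1379 -0.1412  0.4372] g 0.0
```

Call:
apply_moves(plan="0 0 0 0 0 0; 0 0 0 0 0 0; 0 0 0 0 0 0; 0 0 -0.4 0 0 0; 0 0 -0.7 0 0 0; 0 0 -0.8 0 0 0; 0 0 -0.8 0 0 0; 0 0 -0.7 0 0 0")

```text
time_s: 9.8
position: [0.5964, 0.0081, 0.2459]
tcp_rot: [[0.053, 0.999, -0.0], [0.999, -0.053, 0.001], [0.001, -0.0, -1.0]]
force: [1.4, 0.2, -1.1]
opening: 0.41
grasp_force: 30.0
```

Call:
apply_moves(plan="0.7 -0.3 0 0 0 0; 0.7 -0.3 0 0 0 0; 0.7 -0.3 0 0 0 0; 0.7 -0.3 0 0 0 0; 0.7 -0.3 0 0 0 0; 0.7 -0.3 0 0 0 0; 0 0 0 0 0 0")

```text
time_s: 10.38
position: [0.5139, 0.2284, 0.2439]
tcp_rot: [[0.047, 0.999, -0.004], [0.999, -0.047, 0.004], [0.004, -0.004, -1.0]]
force: [-0.2, -1.0, -0.9]
opening: 0.41
grasp_force: 30.0
```

```bash
python3 - <<'E'
from h import *
s=bot.read_state();loc(s)
c,im=shot("side","s3")
u,v=proj(c,s["position"]+np.array([0,0,-.03])).astype(int);print(u,v)
im=cv2.imread("pics/s3.png")[max(v-45,0):v+45,max(u-60,0):u+60]
cv2.imwrite("pics/s3c.png",cv2.resize(im,None,fx=6,fy=6,interpolation=cv2.INTER_CUBIC))
E
```

```text
t 10.3833 pos [0.5139 0.2284 0.2439] yaw 87.29828434195625 tiltz [-0.004   0.0044] J [12.4133 24.004  89.7145  0.3245 66.4502 14.9844] open 0.41012039132170486 F [-0.201  -0.9788 -0.8515] g 30.000391993671656
252 162
```

View pics/s3c.png

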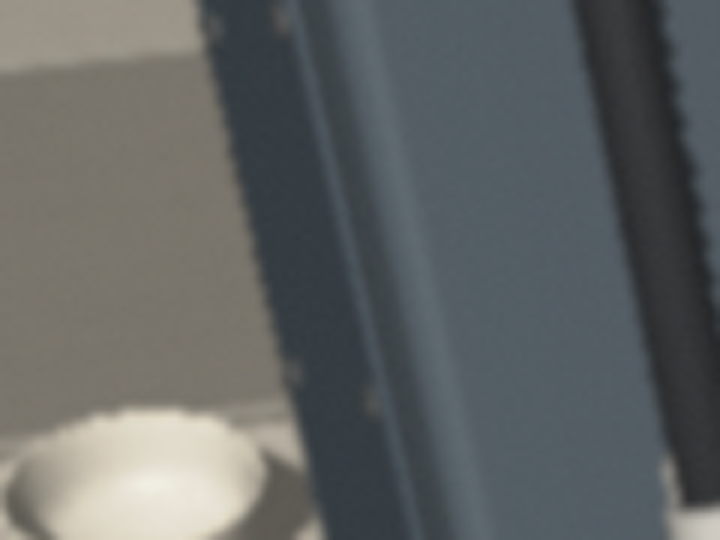

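The upper arm blocks the side view there. I'll move right and tilt the held knob sideways, so the top camera sees its shank.

Call:
apply_moves(plan="-0.78 0 -0.1 0 0 0; -0.78 0 -0.1 0 0 0; -0.78 0 -0.1 0 0 0; -0.78 0 -0.1 0 0 0; -0.78 0 -0.1 0 0 0; -0.78 0 -0.1 0 0 0; 0 0 0 0 0 0")

```text
time_s: 11.02
position: [0.5063, -0.0191, 0.2748]
tcp_rot: [[0.061, 0.998, 0.002], [0.998, -0.061, -0.004], [-0.004, 0.002, -1.0]]
force: [0.1, -0.1, -0.4]
opening: 0.41
grasp_force: 30.0
```

Call:
apply_moves(plan="0 0 0 0 -0.0185 0; 0 0 0 0 -0.0185 0; 0 0 0 0 -0.0185 0; 0 0 0 0 -0.0185 0; 0 0 0 0 -0.0185 0; 0 0 0 0 -0.0185 0; 0 0 0 0 -0.0185 0; 0 0 0 0 -0.0185 0; 0 0 0 0 -0.0185 0; 0 0 0 0 0 0")

```text
time_s: 11.85
position: [0.5045, -0.0097, 0.2694]
tcp_rot: [[0.017, 0.999, -0.049], [0.5, -0.051, -0.865], [-0.866, -0.009, -0.5]]
force: [-0.4, -0.2, -1.3]
opening: 0.407
grasp_force: 30.0
```

```bash
cat >> h.py <<'E'
def tiltshot(fn):
    s=bot.read_state();loc(s); print(s["tcp_rot"])
    c,im=shot("top",fn)
    P=s["position"]; R=np.array(s["tcp_rot"]); u,v=proj(c,P+R[:,2]*.03).astype(int)
    print(u,v,[proj(c,P+R[:,2]*d) for d in(.0,.01,.035)])
    im=cv2.imread("pics/"+fn+".png")[v-40:v+40,u-50:u+50]
    cv2.imwrite("pics/"+fn+"c.png",cv2.resize(im,None,fx=6,fy=6,interpolation=cv2.INTER_CUBIC))
E
python3 -c "
from h import *
tiltshot('t3')"
```

```text
t 11.85 pos [ 0.5045 -0.0097  0.2694] yaw 88.03758583563304 tiltz [-0.0486 -0.8647] J [ 15.0331  34.7472  94.2767 -55.7947  84.0266  41.4853] open 0.4073938947873824 F [-0.4329 -0.1854 -1.2732] g 30.000474890694022
[[ 0.0171  0.9987 -0.0486]
 [ 0.4997 -0.0506 -0.8647]
 [-0.866  -0.0095 -0.4999]]
362 203 [array([350.1083, 201.0683]), array([354.1326, 201.9492]), array([364.0025, 204.1095])]
```

View pics/t3c.png

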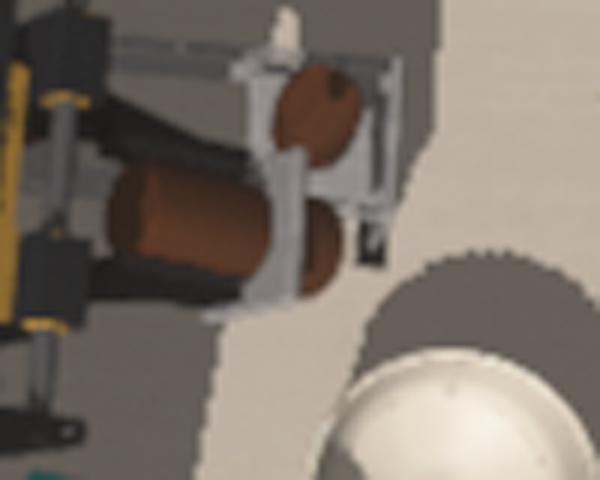

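```bash
python3 - <<'E'
from h import *
s=bot.read_state();c=cam("top");P=s["position"];R=np.array(s["tcp_rot"]);a=np.linspace(0,6.28,60)
for n,d,r in [("grip",.0077-.02,.018),("tip20",.0377,.010),("tip28",.0377,.014),("tip36",.0377,.018),("mid30",.0277,.0151),("mid38",.0277,.0191)]:
    q=np.array([proj(c,P+R@np.array([r*np.cos(t),r*np.sin(t),d])) for t in a])
    q=(q-[362-50,203-40])*6; print(n,q.min(0),q.max(0))
im=cv2.imread("pics/t3c.png");hsv=cv2.cvtColor(im,cv2.COLOR_BGR2HSV)
m=((hsv[...,0]<15)|(hsv[...,0]>170))&(hsv[...,1]>110)
for x in (180,220,240,310,320,330,338): print(x,np.where(m[150:310,x])[0][[0,-1]]+150)
go(P,87,s)
E
```

```text
grip [171.9682 167.9251] [230.3961 272.0036]
tip20 [303.5425 218.0737] [337.3336 274.3755]
tip28 [296.9302 206.8353] [344.2398 285.6664]
tip36 [290.3667 195.6065] [351.1975 296.9719]
mid30 [271.9149 198.3742] [322.563  283.8474]
mid38 [265.4154 187.089 ] [329.4852 295.216 ]
180 [182 261]
220 [192 272]
240 [203 274]
310 [202 291]
320 [150 286]
330 [150 274]
338 [150 254]
rot [-0.001   0.1662  0.0007] rows 8.355817697049101 | shift [0. 0. 0.] rows 0.0
```

```bash
python3 - <<'E'
from h import *
s=bot.read_state();c=cam("top");P=s["position"];R=np.array(s["tcp_rot"]);a=np.linspace(0,6.28,60)
im=cv2.imread("pics/t3.png")[178:228,325:375]
im=cv2.resize(im,None,fx=12,fy=12,interpolation=cv2.INTER_NEAREST)
for d,r,col in [(-.0403,.018,(255,255,255)),(.0377,.010,(0,255,0)),(.0377,.014,(0,255,255)),(.0377,.018,(255,0,0))]:
    q=np.array([proj(c,P+R@np.array([r*np.cos(t),r*np.sin(t),d])) for t in a]); q=((q-[325,178]+.5)*12).astype(int)
    cv2.polylines(im,[q],True,col,1)
cv2.imwrite("pics/t3o.png",im)
E
```

```text
(no output)
```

View pics/t3o.png

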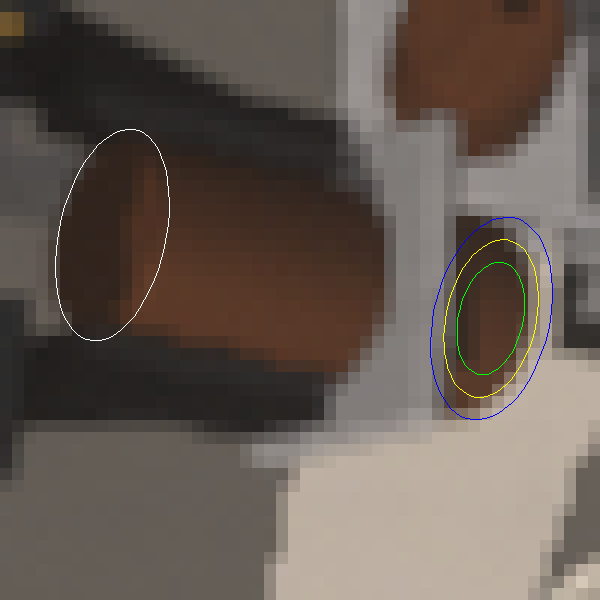

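The overlay fits the 28 mm tip and its taper, so this is a matching knob. I'll set the tool upright and check the pan handle's clearance near the right-hand lid.

```bash
python3 - <<'E'
from h import *
ct,cs=cam("top"),cam("side")
def tri(pt,ps):
    A=[];b=[]
    for (f,cx,cy,R,p),(u,v) in((ct,pt),(cs,ps)):
        d=R@np.array([(u-cx)/f,(v-cy)/f,1]);d/=np.linalg.norm(d);M=np.eye(3)-np.outer(d,d);A.append(M);b.append(M@p)
    x=np.linalg.lstsq(np.vstack(A),np.hstack(b),rcond=None)[0];return x,proj(ct,x),proj(cs,x)
print(tri((481,247),(461,175)), tri((575,240),(512,155)))
s=bot.read_state();go([.385,-.275,.22],0,s)
E
```

```text
(array([ 0.4344, -0.328 ,  0.133 ]), array([481.8018, 247.3921]), array([460.2543, 175.0721])) (array([ 0.4615, -0.5217,  0.1562]), array([569.5431, 237.6376]), array([516.4665, 154.0715]))
rot [0.1245 0.1327 0.2183] rows 14.287997454581564 | shift [-2.3983  5.2935  1.018 ] rows 7.074272317851182
```

Call:
apply_moves(plan="0 0 0 0 0.0185 0; 0 0 0 0 0.0185 0; 0 0 0 0 0.0185 0; 0 0 0 0 0.0185 0; 0 0 0 0 0.0185 0; 0 0 0 0 0.0185 0; 0 0 0 0 0.0185 0; 0 0 0 0 0.0185 0; 0 0 0 0 0.0185 0; 0 0 0 0 0 0")

```text
time_s: 12.73
position: [0.5066, -0.0161, 0.2766]
tcp_rot: [[0.061, 0.998, 0.007], [0.998, -0.061, 0.002], [0.003, 0.007, -1.0]]
force: [0.5, -0.5, -0.3]
opening: 0.405
grasp_force: 30.0
```

```bash
python3 - <<'E'
from h import *
s=bot.read_state();loc(s);go([.385,-.275,.22],0,s);go([.385,-.275,.22],87,s);go([.385,-.275,.22],30,s)
E
```

```text
t 12.7333 pos [ 0.5066 -0.0161  0.2766] yaw 86.52014646299554 tiltz [0.007  0.0021] J [-14.6063  17.1298  95.1412   0.2368  67.3728 -11.2163] open 0.40488762138666834 F [ 0.4674 -0.4766 -0.3296] g 29.997637798078358
rot [ 0.0006 -0.0011  0.2403] rows 12.083862960204954 | shift [-2.4327  5.1777  1.1325] rows 6.992462713598639
rot [ 0.0011 -0.0004 -0.0013] rows 0.08894340373881485 | shift [-5.2979 -2.1584  1.1325] rows 6.992462713598638
rot [ 0.0008 -0.0009  0.157 ] rows 7.89400380424316 | shift [-4.6956  3.2676  1.1325] rows 6.992462713598638
```

Call:
apply_moves(plan="0 0 0 0.0006 -0.0011 -0.0097; -0.72 -0.13 0.12 0 0 0; -0.72 -0.13 0.12 0 0 0; -0.72 -0.13 0.12 0 0 0; -0.72 -0.13 0.12 0 0 0; -0.72 -0.13 0.12 0 0 0; -0.72 -0.13 0.12 0 0 0; -0.72 -0.13 0.12 0 0 0; -0.72 -0.13 0.12 0 0 0; 0 0 0 0 0 0")

```text
time_s: 13.57
position: [0.4546, -0.3073, 0.2281]
tcp_rot: [[-0.002, 1.0, -0.003], [1.0, 0.002, -0.013], [-0.013, -0.003, -1.0]]
force: [0.3, -0.9, 0.1]
opening: 0.408
grasp_force: 30.0
```

Call:
apply_moves(plan="0 0 0 0 0 0; 0 0 0 0 0 0")

```text
time_s: 13.73
position: [0.455, -0.2995, 0.2283]
tcp_rot: [[-0.007, 1.0, -0.004], [1.0, 0.007, -0.006], [-0.006, -0.005, -1.0]]
force: [-0.9, 0.1, -0.5]
opening: 0.408
grasp_force: 30.0
```

```bash
python3 - <<'E'
from h import *
s=bot.read_state();loc(s)
c,im=shot("wrist","w4")
u,v=proj(c,[.459,-.275,.046]).astype(int);print(u,v)
im=cv2.imread("pics/w4.png")[v-70:v+70,u-90:u+90]
cv2.imwrite("pics/w4c.png",cv2.resize(im,None,fx=4,fy=4,interpolation=cv2.INTER_CUBIC)); print(u-90,v-70)
E
```

```text
t 13.7333 pos [ 0.455  -0.2995  0.2283] yaw 90.38713947964472 tiltz [-0.0045 -0.006 ] J [-44.87    23.6491  93.2769  -0.4761  63.0139 -45.0406] open 0.40762834467684816 F [-0.8639  0.1436 -0.4784] g 29.999157646670938
320 161
230 91
```

View pics/w4c.png

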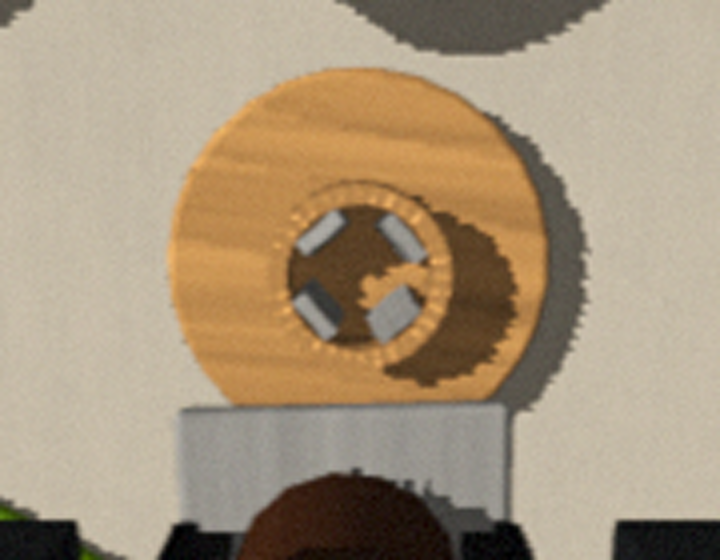

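The crop shows the boss centred at crop (363,273), with the socket and its four jaws clear of the plate. That is image pixel (320.4,158.9).

```bash
python3 - <<'E'
from h import *
s=bot.read_state();loc(s);c=cam("wrist",s)
print(ray(c,320.4,158.9,.046),ray(c,319.3,154.7,.02))
P=ray(c,320.4,158.9,.046); go([P[0],P[1],.12],90,s)
E
```

```text
t 13.7833 pos [ 0.4552 -0.2988  0.2283] yaw 90.46399213636721 tiltz [-0.0045 -0.0059] J [-44.8029  23.6334  93.2993  -0.4726  63.0119 -45.0518] open 0.4064380537811519 F [ 0.5816  0.1478 -0.8286] g 29.999126926995814
[ 0.4588 -0.2714  0.046 ] [ 0.4576 -0.2691  0.02  ]
rot [-0.0007  0.0009  0.0013] rows 0.08778839845277411 | shift [0.5479 0.0726 2.1657] rows 2.6800450320669524
```

Call:
apply_moves(plan="0.11 0.01 0.43 -0.0007 0.0009 0.0013; 0.11 0.01 0.43 0 0 0; 0.11 0.01 0.43 0 0 0; 0.11 0.02 0.43 0 0 0; 0.11 0.02 0.43 0 0 0; 0 0 0 0 0 0; 0 0 0 0 0 0; 0 0 0 0 0 0; 0 0 0 0 0 0")

```text
time_s: 14.53
position: [0.4599, -0.2731, 0.1218]
tcp_rot: [[-0.0, 1.0, 0.002], [1.0, 0.0, -0.003], [-0.003, 0.002, -1.0]]
force: [-1.2, 0.6, -0.3]
opening: 0.411
grasp_force: 30.0
```

```bash
python3 - <<'E'
from h import *
s=bot.read_state();loc(s); go([.4586,-.2712,.085],90,s)
E
```

```text
t 14.5333 pos [ 0.4599 -0.2731  0.1218] yaw 90.01727107984654 tiltz [ 0.0023 -0.0026] J [-42.6695  31.6393 100.5263  -0.0278  47.6393 -42.6683] open 0.41143359604026414 F [-1.1927  0.5814 -0.3284] g 29.999132668599486
rot [0.0004 0.0004 0.    ] rows 0.027506218604008013 | shift [ 0.0378 -0.0255  0.7367] rows 0.8849738130980905
```

Call:
apply_moves(plan="0.02 -0.02 0.4 0 0 0; 0.02 0 0.3 0 0 0; 0 0 0 0 0 0; 0 0 0 0 0 0; 0 0 0 0 0 0")

```text
time_s: 14.95
position: [0.4584, -0.2712, 0.0864]
tcp_rot: [[0.001, 1.0, 0.001], [1.0, -0.001, -0.002], [-0.002, 0.001, -1.0]]
force: [0.0, -0.5, -0.6]
opening: 0.405
grasp_force: 30.0
```

Call:
apply_moves(plan="0 0 0.08 0 0 0; 0 0 0.08 0 0 0; 0 0 0 0 0 0; 0 0 0 0 0 0")

```text
time_s: 15.28
position: [0.459, -0.2728, 0.0802]
tcp_rot: [[-0.0, 1.0, 0.003], [1.0, 0.0, -0.005], [-0.005, 0.003, -1.0]]
force: [-2.7, -1.6, 16.3]
opening: 0.402
grasp_force: 30.0
```

Call:
apply_moves(plan="0 0 0.06 0 0 0; 0 0 0.06 0 0 0; 0 0 0 0 0 0; 0 0 0 0 0 0")

```text
time_s: 15.62
position: [0.4594, -0.2753, 0.0767]
tcp_rot: [[-0.002, 1.0, 0.005], [1.0, 0.002, -0.01], [-0.01, 0.005, -1.0]]
force: [-8.0, -4.7, 31.7]
opening: 0.405
grasp_force: 30.0
```

Contact came about 4 mm too early, with side forces, so the knob is off the socket. I'll back up and look again.

Call:
apply_moves(plan="0 0 -0.3 0 0 0; 0 0 -0.7 0 0 0; 0 0 -0.7 0 0 0; 0 0 -0.7 0 0 0; -0.3 0 -0.7 0 0 0; -0.3 0 0 0 0 0; 0 0 0 0 0 0; 0 0 0 0 0 0; 0 0 0 0 0 0; 0 0 0 0 0 0")

```text
time_s: 16.45
position: [0.4567, -0.299, 0.2245]
tcp_rot: [[0.0, 1.0, -0.003], [1.0, -0.0, 0.003], [0.003, -0.003, -1.0]]
force: [-0.6, -0.5, -0.9]
opening: 0.405
grasp_force: 30.0
```

```bash
python3 - <<'E'
from h import *
s=bot.read_state();loc(s)
c,im=shot("wrist","w5")
loc()
u,v=proj(c,[.459,-.275,.046]).astype(int);print(u,v)
im=cv2.imread("pics/w5.png")[v-60:v+80,u-100:u+100]
cv2.imwrite("pics/w5c.png",cv2.resize(im,None,fx=4,fy=4,interpolation=cv2.INTER_CUBIC)); print(u-100,v-60)
E
```

```text
t 16.45 pos [ 0.4567 -0.299   0.2245] yaw 89.98001130616193 tiltz [-0.0033  0.0033] J [-44.9444  24.0974  93.198   -0.0008  62.9722 -44.9244] open 0.40512913426857605 F [-0.5877 -0.5276 -0.8731] g 29.99298821669072
t 16.5 pos [ 0.4568 -0.299   0.2246] yaw 89.99369236409589 tiltz [-0.0031  0.003 ] J [-44.9349  24.0994  93.1789  -0.0051  62.9698 -44.9265] open 0.41247942820420613 F [-0.5505 -0.1709 -0.0555] g 29.992871177382767
318 163
218 103
```

View pics/w5c.png

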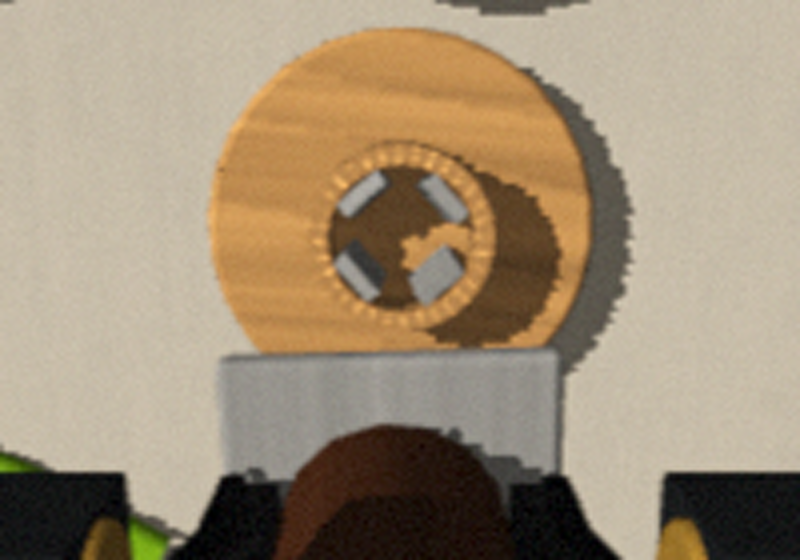

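```bash
python3 - <<'E'
from h import *
s=bot.read_state();c=cam("wrist",s);p=lambda u,v,z:ray(c,(u+.5)/4-.5+218,(v+.5)/4-.5+103,z)
print("mouth",p(407.5,232,.046),"disc",p(401,219,.02))
for dz in(.0077,.004,.0):
  z=s["position"][2]-dz; a,b=p(222,356,z),p(557,349,z)
  print("plate",dz,(a+b)/2-s["position"],np.linalg.norm(b-a),np.degrees(np.arctan2(*(b-a)[[1,0]])))
E
```

```text
mouth [ 0.4598 -0.2718  0.046 ] disc [ 0.4579 -0.2706  0.02  ]
plate 0.0077 [-0.0013  0.0289 -0.0077] 0.052535454354323045 1.2872852282652723
plate 0.004 [-0.0012  0.0298 -0.004 ] 0.05139281369023628 1.2872852282653149
plate 0.0 [-0.0012  0.0307  0.    ] 0.050157526485818144 1.2872852282652985
```

```bash
python3 - <<'E'
from h import *
s=bot.read_state();loc(s); go([.4594,-.2742,.09],90,s)
E
```

```text
t 16.5 pos [ 0.4568 -0.299   0.2246] yaw 89.99369236409589 tiltz [-0.0031  0.003 ] J [-44.9349  24.0994  93.1789  -0.0051  62.9698 -44.9265] open 0.41247942820420613 F [-0.5505 -0.1709 -0.0555] g 29.992871177382767
rot [-0.0005 -0.0005 -0.    ] rows 0.034672686568091304 | shift [0.4968 0.0512 2.6912] rows 3.2818955910700836
```

Call:
apply_moves(plan="0.12 0.01 0.65 -0.0005 -0.0005 0; 0.12 0.01 0.65 0 0 0; 0.12 0.01 0.65 0 0 0; 0.12 0.02 0.54 0 0 0; 0.02 0 0.2 0 0 0; 0 0 0 0 0 0; 0 0 0 0 0 0; 0 0 0 0 0 0; 0 0 0 0 0 0")

```text
time_s: 17.25
position: [0.4616, -0.277, 0.0932]
tcp_rot: [[0.001, 1.0, 0.006], [1.0, -0.001, -0.006], [-0.006, 0.006, -1.0]]
force: [-0.1, 0.4, -0.8]
opening: 0.408
grasp_force: 30.0
```

```bash
python3 - <<'E'
from h import *
s=bot.read_state();loc(s); go([.4594,-.2742,.079],90,s)
E
```

```text
t 17.25 pos [ 0.4616 -0.277   0.0932] yaw 89.96217259185032 tiltz [ 0.0055 -0.0057] J [-42.8498  34.4744 101.2906  -0.0349  43.7804 -42.7877] open 0.4083060739472339 F [-0.1383  0.4386 -0.8247] g 29.992919694632292
rot [ 0.0009  0.0009 -0.0001] rows 0.06379382106502622 | shift [ 0.055  -0.0437  0.2848] rows 0.35170772966330616
```

Call:
apply_moves(plan="0 0 0 0 0 0; 0 0 0 0 0 0; 0 0 0 0 0 0; 0 0 0 0 0 0; 0 0 0 0 0 0; 0 0 0 0 0 0")

```text
time_s: 17.75
position: [0.4604, -0.2757, 0.0917]
tcp_rot: [[0.001, 1.0, 0.003], [1.0, -0.001, -0.003], [-0.003, 0.003, -1.0]]
force: [0.1, -0.0, -0.4]
opening: 0.408
grasp_force: 30.0
```

```bash
python3 - <<'E'
from h import *
s=bot.read_state();loc(s); go([.4594,-.2742,.079],90,s)
E
```

```text
t 17.75 pos [ 0.4604 -0.2757  0.0917] yaw 89.97041970592274 tiltz [ 0.0028 -0.0031] J [-42.8373  34.6023 101.4123  -0.031   43.7499 -42.7856] open 0.4084796590668092 F [ 0.1266 -0.0422 -0.4118] g 29.992833877913654
rot [ 0.0004  0.0005 -0.0001] rows 0.03328328132716686 | shift [ 0.0302 -0.0208  0.2531] rows 0.30669480487197454
```

Call:
apply_moves(plan="0 0 0.1 0 0 0; 0 0 0.1 0 0 0; 0 0 0 0 0 0; 0 0 0 0 0 0; 0 0 0 0 0 0; 0 0 0 0 0 0; 0 0 0 0 0 0; 0 0 0 0 0 0; 0 0 0 0 0 0; 0 0 0 0 0 0")

```text
time_s: 18.58
position: [0.4605, -0.2758, 0.0817]
tcp_rot: [[0.0, 1.0, 0.003], [1.0, -0.0, -0.003], [-0.003, 0.003, -1.0]]
force: [-0.1, 0.3, -0.6]
opening: 0.407
grasp_force: 30.0
```

Call:
apply_moves(plan="0 0 0.06 0 0 0; 0 0 0.06 0 0 0; 0 0 0 0 0 0; 0 0 0 0 0 0; 0 0 0 0 0 0; 0 0 0 0 0 0; 0 0 0 0 0 0; 0 0 0 0 0 0")

```text
time_s: 19.25
position: [0.4611, -0.2762, 0.0781]
tcp_rot: [[0.0, 1.0, 0.005], [1.0, -0.0, -0.005], [-0.005, 0.005, -1.0]]
force: [-3.6, 2.9, 18.7]
opening: 0.407
grasp_force: 30.0
```

Call:
apply_moves(plan="0 0 -0.2 0 0 0; 0.026 -0.07 0 0.0005 0.0005 0; 0 0 0 0 0 0; 0 0 0 0 0 0; 0 0 0 0 0 0; 0 0 0 0 0 0; 0 0 0 0 0 0; 0 0 0 0 0 0; 0 0 0 0 0 0; 0 0 0 0 0 0")

```text
time_s: 20.08
position: [0.457, -0.2744, 0.0854]
tcp_rot: [[0.0, 1.0, -0.001], [1.0, -0.0, 0.0], [0.0, -0.001, -1.0]]
force: [0.6, -0.1, -0.9]
opening: 0.409
grasp_force: 30.0
```

Call:
apply_moves(plan="0 0 0.1 0 0 0; 0 0 0.1 0 0 0; 0 0 0 0 0 0; 0 0 0 0 0 0; 0 0 0 0 0 0; 0 0 0 0 0 0; 0 0 0 0 0 0; 0 0 0 0 0 0")

```text
time_s: 20.75
position: [0.4575, -0.2755, 0.0767]
tcp_rot: [[0.0, 1.0, 0.001], [1.0, -0.0, -0.002], [-0.002, 0.001, -1.0]]
force: [-1.5, -0.8, 9.1]
opening: 0.409
grasp_force: 30.0
```

Call:
apply_moves(plan="-0.01 -0.02 0 0 0 0; 0 0 0.05 0 0 0; 0 0 0.05 0 0 0; 0 0 0 0 0 0; 0 0 0 0 0 0; 0 0 0 0 0 0; 0 0 0 0 0 0; 0 0 0 0 0 0")

```text
time_s: 21.42
position: [0.4576, -0.2783, 0.0745]
tcp_rot: [[-0.001, 1.0, 0.004], [1.0, 0.001, -0.007], [-0.007, 0.004, -1.0]]
force: [-4.2, -3.0, 26.5]
opening: 0.409
grasp_force: 30.0
```

Contact keeps coming early, so I'll re-check the knob size numerically by fitting its silhouette in the saved top picture.

```bash
cat > sil.py <<'E'
from h import *
def sil(fn,P,R,offs=((0,0),),kz=.0377,box=None):
    c=cam("top");S=8
    im=cv2.imread("pics/"+fn+".png").astype(float)
    u0,v0=(proj(c,P+R[:,2]*.03)-[30,25]).astype(int);W,H=60,50
    roi=im[v0:v0+H,u0:u0+W]; red=(roi[...,2]-roi[...,0])/(roi.sum(2)+15)  # redness ratio
    a=np.linspace(0,2*np.pi,48,endpoint=False)
    def poly(pts):
        q=np.array([proj(c,P+R@p) for p in pts]); return cv2.convexHull((((q-[u0,v0]+.5)*S)).astype(np.float32)).astype(np.int32)
    def circ(r,d,o): return [np.array([o[0]+r*np.cos(t),o[1]+r*np.sin(t),d]) for t in a]
    out=[]
    for n,(rt,rp) in dict(thin=(.010,.0125),fit=(.014,.0165),thick=(.018,.0205)).items():
      for o in offs:
        m=np.zeros((H*S,W*S),np.uint8); z=lambda k:kz-k
        cv2.fillPoly(m,[poly(circ(rt,z(0),o)+circ(rp,z(.024),o))],255)
        sh=m.copy()
        pl=[np.array([o[0]+x,o[1]+y,z(k)]) for x in(-.027,.027) for y in(-.027,.027) for k in(.024,.030)]
        cv2.fillPoly(sh,[poly(pl)],0)
        al=cv2.resize(sh,(W,H),interpolation=cv2.INTER_AREA)/255.
        plm=np.zeros_like(m);cv2.fillPoly(plm,[poly(pl)],255);plm=cv2.resize(plm,(W,H),interpolation=cv2.INTER_AREA)/255.
        # evaluation region: beyond plate, near shank
        big=np.zeros_like(m);cv2.fillPoly(big,[poly(circ(.023,z(-.006),(0,0))+circ(.023,z(.022),(0,0)))],255)
        ev=(cv2.resize(big,(W,H),interpolation=cv2.INTER_AREA)>200)&(plm<.02)
        A=np.c_[al[ev],np.ones(ev.sum())];x,res,_,_=np.linalg.lstsq(A,red[ev],rcond=None)
        out.append((np.sqrt(np.mean((A@x-red[ev])**2)),n,o,x[0],al[ev].sum()))
    return sorted(out,key=lambda t:t[0])
E
python3 - <<'E'
from sil import *
P=np.array([.5045,-.0097,.2694]);R=np.array([[.0171,.9987,-.0486],[.4997,-.0506,-.8647],[-.866,-.0095,-.4999]])
g=[(x,y) for x in(-.003,-.0015,0,.0015,.003) for y in(-.003,-.0015,0,.0015,.003)]
o=sil("t3",P,R,g)
for n in("fit","thick","thin"): print([t for t in o if t[1]==n][0])
s=bot.read_state();loc(s)
E
```

```text
(np.float64(0.0230584720270296), 'fit', (0.0015, 0), np.float64(0.14186898753663169), np.float64(64.09411764705882))
(np.float64(0.03432842501844108), 'thick', (0.003, 0), np.float64(0.1207551137675811), np.float64(94.0156862745098))
(np.float64(0.03171195288598752), 'thin', (-0.003, -0.003), np.float64(0.14823002050712195), np.float64(36.13725490196078))
t 21.4167 pos [ 0.4576 -0.2783  0.0745] yaw 90.04691464042689 tiltz [ 0.0041 -0.0072] J [-43.1872  36.1974 102.2434  -0.2099  41.1077 -43.0774] open 0.40884997561420644 F [-4.1559 -2.9575 26.5498] g 30.005910163745284
```

Call:
apply_moves(plan="0 0 -0.3 0 0 0; 0 0 -0.7 0 0 0; 0 0 -0.7 0 0 0; 0 0 -0.7 0 0 0; -0.4 0 -0.7 0 0 0; -0.4 0 -0.2 0 0 0; 0 0 0 0 0 0; 0 0 0 0 0 0; 0 0 0 0 0 0; 0 0 0 0 0 0")

```text
time_s: 22.25
position: [0.455, -0.3132, 0.2337]
tcp_rot: [[0.0, 1.0, -0.003], [1.0, -0.0, 0.004], [0.004, -0.003, -1.0]]
force: [0.5, 0.6, -1.7]
opening: 0.409
grasp_force: 30.0
```

Call:
apply_moves(plan="0 0 0 0 0 0; 0 0 0 0 0 0; 0 0 0 0 0 0; 0 0 0 0 0 0; 0 0 0 0 0 0; 0 0 0 0 0 0")

```text
time_s: 22.75
position: [0.456, -0.3148, 0.2355]
tcp_rot: [[0.0, 1.0, -0.001], [1.0, -0.0, 0.0], [0.0, -0.001, -1.0]]
force: [0.1, 0.0, -0.8]
opening: 0.408
grasp_force: 30.0
```

```bash
cat >> h.py <<'E'
from scipy.optimize import least_squares
def lidfit(c,im,guess,z=.02,r=.064,show=None,vmax=400):
    """fit disc rim circle of known radius at height z (world) to wood mask edge points"""
    hsv=cv2.cvtColor(im,cv2.COLOR_RGB2HSV); m=((hsv[...,0]>8)&(hsv[...,0]<24)&(hsv[...,1]>85)).astype(np.uint8)
    m=cv2.morphologyEx(m,cv2.MORPH_CLOSE,np.ones((5,5)))
    u,v=proj(c,[*guess,z]); n,l,st,ce=cv2.connectedComponentsWithStats(m)
    k=max(range(1,n),key=lambda i:st[i,4]*(np.hypot(*(ce[i]-[u,v]))<60))
    cs,_=cv2.findContours((l==k).astype(np.uint8),cv2.RETR_EXTERNAL,cv2.CHAIN_APPROX_NONE)
    pts=max(cs,key=len)[:,0].astype(float); pts=pts[pts[:,1]<vmax]
    W=np.array([ray(c,a,b,z)[:2] for a,b in pts])
    f=lambda p:np.hypot(*(W-p).T)-r
    s=least_squares(f,guess,loss="soft_l1",f_scale=.0008)
    e=f(s.x); return s.x,np.median(np.abs(e)),(np.abs(e)<.002).mean(),len(W)
E
python3 - <<'E'
from h import *
s=bot.read_state();loc(s)
c,im=shot("wrist","w6")
print(lidfit(c,im,[.458,-.272]), lidfit(c,im,[.458,-.272],r=.0635))
for i,st in((0,None),):
    t=cv2.imread("pics/top1.png")[:,:,::-1].copy(); print("top",lidfit(cam("top"),t,[.458,-.272]))
    t=cv2.imread("pics/top0.png")[:,:,::-1].copy(); print("topA",lidfit(cam("top"),t,[.453,.357]))
# plate
z=s["position"][2]-.0077; R=np.array(s["tcp_rot"])
print([proj(c,s["position"]+R@np.array(q)) for q in([.027,-.027,.0077],[.027,.027,.0077])])
u,v=proj(c,[.458,-.2725,.046]); print("mouth px",u,v)
g=im.astype(int); 
for col in(300,310,320,330): print(col,[tuple(g[r,col]) for r in range(182,198,1)][::2])
E
```

```text
t 22.75 pos [ 0.456  -0.3148  0.2355] yaw 89.98175306525225 tiltz [-0.0005  0.0002] J [-46.1658  23.8814  91.4831  -0.0162  64.6649 -46.1407] open 0.4083730708671584 F [ 0.0712  0.011  -0.8098] g 29.995227875187993
(array([ 0.4576, -0.2736]), np.float64(0.0013645191288628802), np.float64(0.8555555555555555), 270) (array([ 0.4576, -0.2734]), np.float64(0.00086848305697481), np.float64(0.8851851851851852), 270)
top (array([ 0.4577, -0.2725]), np.float64(0.001615450837285537), np.float64(0.6962962962962963), 135)
topA (array([0.4534, 0.3584]), np.float64(0.0014357728462565111), np.float64(0.6814814814814815), 135)
[array([273.9838, 193.7454]), array([359.8986, 193.7804])]
mouth px 318.2493694530697 147.0485491188042
300 [(np.int64(182), np.int64(129), np.int64(72)), (np.int64(189), np.int64(139), np.int64(77)), (np.int64(204), np.int64(147), np.int64(84)), (np.int64(177), np.int64(131), np.int64(81)), (np.int64(112), np.int64(110), np.int64(104)), (np.int64(145), np.int64(142), np.int64(138)), (np.int64(142), np.int64(141), np.int64(134)), (np.int64(140), np.int64(137), np.int64(129))]

[... 430 characters left out ...]
p.int64(180), np.int64(130), np.int64(75)), (np.int64(191), np.int64(138), np.int64(79)), (np.int64(189), np.int64(141), np.int64(88)), (np.int64(132), np.int64(131), np.int64(126)), (np.int64(158), np.int64(155), np.int64(150)), (np.int64(146), np.int64(143), np.int64(138)), (np.int64(148), np.int64(150), np.int64(142))]
330 [(np.int64(180), np.int64(130), np.int64(71)), (np.int64(186), np.int64(136), np.int64(76)), (np.int64(180), np.int64(129), np.int64(75)), (np.int64(157), np.int64(123), np.int64(84)), (np.int64(135), np.int64(134), np.int64(128)), (np.int64(149), np.int64(146), np.int64(140)), (np.int64(137), np.int64(137), np.int64(129)), (np.int64(141), np.int64(140), np.int64(130))]
```

Call:
apply_moves(plan="0.2 0.01 0.7 0 0 0; 0.2 0.01 0.7 0 0 0; 0.2 0.01 0.7 0 0 0; 0.19 0.006 0.6 0 0 0; 0 0 0.37 0 0 0; 0 0 0 0 0 0; 0 0 0 0 0 0; 0 0 0 0 0 0; 0 0 0 0 0 0; 0 0 0 0 0 0")

```text
time_s: 23.63
position: [0.4587, -0.2766, 0.0837]
tcp_rot: [[0.001, 1.0, 0.002], [1.0, -0.001, -0.002], [-0.002, 0.002, -1.0]]
force: [0.1, 0.7, -0.4]
opening: 0.405
grasp_force: 30.0
```

Call:
apply_moves(plan="0 0 0 0 0 0; 0 0 0 0 0 0; 0 0 0 0 0 0; 0 0 0 0 0 0; 0 0 0 0 0 0; 0 0 0 0 0 0")

```text
time_s: 24.13
position: [0.4578, -0.2754, 0.0821]
tcp_rot: [[0.0, 1.0, -0.0], [1.0, -0.0, 0.0], [0.0, -0.0, -1.0]]
force: [-0.3, 0.4, -0.5]
opening: 0.405
grasp_force: 30.0
```

```bash
python3 - <<'E'
from h import *
s=bot.read_state();loc(s); go([.4578,-.2752,.0765],90,s)
E
```

```text
t 24.1333 pos [ 0.4578 -0.2754  0.0821] yaw 89.97259434751996 tiltz [-0.0005  0.0002] J [-43.0177  35.487  101.8799  -0.0174  42.6585 -42.9774] open 0.40524661650266736 F [-0.3379  0.4376 -0.5363] g 29.995102789252996
rot [-0.0001 -0.     -0.0001] rows 0.005474255414837524 | shift [0.0039 0.0009 0.1112] rows 0.13340094895325055
```

Call:
apply_moves(plan="0 0 0.05 0 0 0; 0 0 0 0 0 0; 0 0 0 0 0 0; 0 0 0 0 0 0; 0 0 0 0 0 0; 0 0 0 0 0 0")

```text
time_s: 24.63
position: [0.4578, -0.2754, 0.0795]
tcp_rot: [[0.0, 1.0, -0.0], [1.0, -0.0, 0.0], [0.0, -0.0, -1.0]]
force: [-0.9, 0.8, -0.9]
opening: 0.408
grasp_force: 30.0
```

Call:
apply_moves(plan="0 0 0.05 0 0 0; 0 0 0 0 0 0; 0 0 0 0 0 0; 0 0 0 0 0 0; 0 0 0 0 0 0; 0 0 0 0 0 0")

```text
time_s: 25.13
position: [0.4578, -0.2754, 0.0771]
tcp_rot: [[0.0, 1.0, -0.0], [1.0, -0.0, 0.0], [0.0, -0.0, -1.0]]
force: [-0.4, 1.0, -0.6]
opening: 0.406
grasp_force: 30.0
```

Call:
apply_moves(plan="0 0 0.04 0 0 0; 0 0 0 0 0 0; 0 0 0 0 0 0; 0 0 0 0 0 0; 0 0 0 0 0 0; 0 0 0 0 0 0")

```text
time_s: 25.63
position: [0.458, -0.2756, 0.0757]
tcp_rot: [[0.0, 1.0, 0.0], [1.0, -0.0, -0.0], [-0.0, 0.0, -1.0]]
force: [0.5, 0.4, 5.4]
opening: 0.411
grasp_force: 30.0
```

Call:
apply_moves(plan="0 0 0.05 0 0 0; 0 0 0 0 0 0; 0 0 0 0 0 0; 0 0 0 0 0 0; 0 0 0 0 0 0; 0 0 0 0 0 0")

```text
time_s: 26.13
position: [0.4581, -0.2761, 0.075]
tcp_rot: [[-0.0, 1.0, 0.001], [1.0, 0.0, -0.002], [-0.002, 0.001, -1.0]]
force: [-3.3, 0.4, 17.9]
opening: 0.408
grasp_force: 30.0
```

Call:
apply_moves(plan="0 0 0.05 0 0 0; 0 0 0 0 0 0; 0 0 0 0 0 0; 0 0 0 0 0 0; 0 0 0 0 0 0; 0 0 0 0 0 0")

```text
time_s: 26.63
position: [0.4582, -0.2775, 0.0738]
tcp_rot: [[-0.001, 1.0, 0.001], [1.0, 0.001, -0.005], [-0.005, 0.001, -1.0]]
force: [-5.9, -1.0, 26.2]
opening: 0.406
grasp_force: 30.0
```

```bash
cat > fitr.py <<'E'
from h import *
from scipy.optimize import differential_evolution
def fitr(fn,P,R,kz=.0377,dev=.003):
    c=cam("top");S=8;im=cv2.imread("pics/"+fn+".png").astype(float)
    u0,v0=(proj(c,P+R[:,2]*.005)-[45,35]).astype(int);W,H=90,70
    roi=im[v0:v0+H,u0:u0+W];red=(roi[...,2]-roi[...,0])/(roi.sum(2)+15);a=np.linspace(0,2*np.pi,40,endpoint=False)
    def poly(p): q=np.array([proj(c,P+R@x) for x in p]);return cv2.convexHull(((q-[u0,v0]+.5)*S).astype(np.float32)).astype(np.int32)
    def circ(r,k,p): return [np.array([p[0]+r*np.cos(t),p[1]+r*np.sin(t),kz+p[2]-k]) for t in a]
    big=np.zeros((H*S,W*S),np.uint8);cv2.fillPoly(big,[poly(circ(.024,-.008,(0,0,0))+circ(.024,.028,(0,0,0)))],255)
    ev=cv2.resize(big,(W,H),interpolation=cv2.INTER_AREA)>200
    def cost(p,full=False):
        m=np.zeros((H*S,W*S),np.uint8);cv2.fillPoly(m,[poly(circ(p[3],0,p)+circ(p[3]+.0025,.024,p))],255)
        pl=[np.array([p[0]+x,p[1]+y,kz+p[2]-k]) for x in(-.027,.027) for y in(-.027,.027) for k in(.024,.030)]
        cv2.fillPoly(m,[poly(pl)],0);cv2.fillPoly(m,[poly(circ(.018,.030,p)+circ(.018,.078,p))],255)
        al=cv2.resize(m,(W,H),interpolation=cv2.INTER_AREA)/255.
        A=np.c_[al[ev],np.ones(ev.sum())];x=np.linalg.lstsq(A,red[ev],rcond=None)[0]
        return np.sqrt(np.mean((A@x-red[ev])**2))
    b=[(-dev,dev),(-dev,dev),(-dev,dev)]
    r=differential_evolution(cost,b+[(.008,.021)],maxiter=25,popsize=8,seed=1)
    print(fn,"free tip r",r.x,r.fun)
    for n,t in(("thin",.010),("fit",.014),("thick",.018)):
        q=differential_evolution(lambda p:cost([*p,t]),b,maxiter=15,popsize=8,seed=1);print(n,q.x,q.fun)
E
timeout 500 python3 - <<'E'
from fitr import *
P=np.array([.5045,-.0097,.2694]);R=np.array([[.0171,.9987,-.0486],[.4997,-.0506,-.8647],[-.866,-.0095,-.4999]])
fitr("t3",P,R)
E
```

```text
t3 free tip r [ 0.0018  0.0003 -0.0014  0.0162] 0.0330808636937281
thin [ 0.0005 -0.0003 -0.0018] 0.0476179385463311
fit [ 0.0001 -0.0003 -0.002 ] 0.035894774886655635
thick [ 0.0017 -0.0003 -0.0018] 0.03601449648321473
```

The silhouette can't separate the sizes at this resolution. I'll take a much closer tilted look, nearer the top camera.

Call:
apply_moves(plan="0 0 -0.4 0 0 0; 0 0 -0.8 0 0 0; 0 0 -0.8 0 0 0; 0 0 -0.8 0 0 0")

```text
time_s: 26.97
position: [0.4572, -0.2749, 0.2111]
tcp_rot: [[0.001, 1.0, -0.002], [1.0, -0.001, 0.001], [0.001, -0.002, -1.0]]
force: [1.2, 0.5, -1.8]
opening: 0.41
grasp_force: 30.0
```

Call:
apply_moves(plan="0.54 0.08 -0.6 0 0 0; 0.54 0.08 -0.6 0 0 0; 0.54 0.08 -0.6 0 0 0; 0.54 0.08 -0.6 0 0 0; 0.54 0.08 -0.6 0 0 0; 0.54 0.08 -0.6 0 0 0; 0.54 0.08 -0.6 0 0 0; 0.54 0.08 -0.6 0 0 0; 0.54 0.08 -0.6 0 0 0; 0.54 0.08 -0.6 0 0 0")

```text
time_s: 27.8
position: [0.4975, -0.004, 0.5112]
tcp_rot: [[0.001, 1.0, -0.001], [1.0, -0.001, 0.0], [0.0, -0.001, -1.0]]
force: [1.5, -0.6, -0.6]
opening: 0.406
grasp_force: 30.0
```

Call:
apply_moves(plan="0 0 0 0 -0.0194 0; 0 0 0 0 -0.0194 0; 0 0 0 0 -0.0194 0; 0 0 0 0 -0.0194 0; 0 0 0 0 -0.0194 0; 0 0 0 0 -0.0194 0; 0 0 0 0 -0.0194 0; 0 0 0 0 -0.0194 0; 0 0 0 0 -0.0194 0; 0 0 0 0 -0.0194 0")

```text
time_s: 28.63
position: [0.4983, -0.0045, 0.51]
tcp_rot: [[-0.0, 1.0, 0.002], [0.34, 0.002, -0.94], [-0.94, 0.0, -0.34]]
force: [-0.9, -0.4, -1.7]
opening: 0.406
grasp_force: 30.0
```

Call:
apply_moves(plan="0 0 0 0 0 0; 0 0 0 0 0 0; 0 0 0 0 0 0; 0 0 0 0 0 0; 0 0 0 0 0 0; 0 0 0 0 0 0; 0 0 0 0 0 0; 0 0 0 0 0 0")

```text
time_s: 29.3
position: [0.498, -0.0058, 0.5106]
tcp_rot: [[0.001, 1.0, -0.001], [0.346, -0.001, -0.938], [-0.938, 0.001, -0.346]]
force: [0.8, 0.1, -0.4]
opening: 0.408
grasp_force: 30.0
```

```bash
timeout 550 python3 - <<'E'
from fitr import *
s=bot.read_state();loc(s)
c,im=shot("top","t4");P,R=s["position"],np.array(s["tcp_rot"])
u,v=proj(c,P+R[:,2]*.02).astype(int);print(u,v)
a=np.linspace(0,6.28,60)
im=cv2.imread("pics/t4.png")[v-35:v+35,u-45:u+45];im=cv2.resize(im,None,fx=8,fy=8,interpolation=cv2.INTER_NEAREST)
for d,r,col in [(-.0403,.018,(255,255,255)),(.0377,.014,(0,255,255)),(.0377,.018,(255,0,0))]:
    q=np.array([proj(c,P+R@np.array([r*np.cos(t),r*np.sin(t),d])) for t in a]); q=((q-[u-45,v-35]+.5)*8).astype(int)
    cv2.polylines(im,[q],True,col,1)
cv2.imwrite("pics/t4o.png",im)
fitr("t4",P,R,dev=.008)
E
```

```text
t 29.3 pos [ 0.498  -0.0058  0.5106] yaw 89.81445354574589 tiltz [-0.0008 -0.9384] J [ 18.2172  20.8925  83.4213 -65.4265 101.5107  20.1591] open 0.4079524627736242 F [ 0.7955  0.1108 -0.4214] g 29.99803225044161
369 173
t4 free tip r [ 0.0075  0.0022 -0.004   0.0132] 0.02437291618801427
thin [-0.0023  0.0005 -0.0079] 0.026749897297184497
fit [ 0.0021 -0.0001 -0.0066] 0.024613518932394367
thick [ 0.0074  0.0019 -0.0041] 0.029690992643505817
```

View pics/t4o.png

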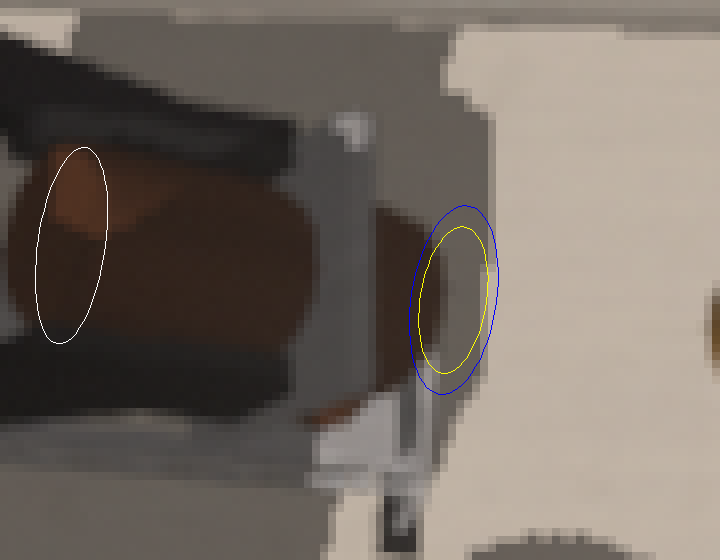

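The tip measures about 29 mm here, so the knob does fit. It had slipped up about 6.6 mm in the grip, and its axis is about 4 mm along tool x, which explains the misses. I'll measure plate and lid together before the next try.

Call:
apply_moves(plan="0 0 0 0 0.0194 0; 0 0 0 0 0.0194 0; 0 0 0 0 0.0194 0; 0 0 0 0 0.0194 0; 0 0 0 0 0.0194 0; 0 0 0 0 0.0194 0; 0 0 0 0 0.0194 0; 0 0 0 0 0.0194 0; 0 0 0 0 0.0194 0; 0 0 0 0 0.0194 0")

```text
time_s: 30.18
position: [0.498, -0.0055, 0.5116]
tcp_rot: [[-0.0, 1.0, 0.003], [1.0, 0.0, 0.005], [0.005, 0.003, -1.0]]
force: [0.3, 0.0, -0.5]
opening: 0.408
grasp_force: 30.0
```

Call:
apply_moves(plan="-0.62 -0.08 0.55 0 0 0; -0.62 -0.08 0.55 0 0 0; -0.62 -0.08 0.55 0 0 0; -0.62 -0.08 0.55 0 0 0; -0.62 -0.08 0.55 0 0 0; -0.62 -0.08 0.55 0 0 0; -0.62 -0.08 0.55 0 0 0; -0.62 -0.08 0.55 0 0 0; -0.62 -0.08 0.55 0 0 0; -0.62 -0.08 0.55 0 0 0")

```text
time_s: 31.02
position: [0.4571, -0.3171, 0.2339]
tcp_rot: [[0.0, 1.0, -0.001], [1.0, -0.0, -0.001], [-0.001, -0.001, -1.0]]
force: [1.2, 0.0, -0.5]
opening: 0.411
grasp_force: 30.0
```

Call:
apply_moves(plan="0 0 0 0 0 0; 0 0 0 0 0 0; 0 0 0 0 0 0; 0 0 0 0 0 0; 0 0 0 0 0 0; 0 0 0 0 0 0; 0 0 0 0 0 0; 0 0 0 0 0 0; 0 0 0 0 0 0; 0 0 0 0 0 0")

```text
time_s: 31.85
position: [0.4579, -0.3153, 0.2352]
tcp_rot: [[0.0, 1.0, -0.0], [1.0, -0.0, -0.0], [-0.0, -0.0, -1.0]]
force: [0.2, -0.5, -0.3]
opening: 0.41
grasp_force: 30.0
```

```bash
cat >> h.py <<'E'
def plate(c,im,st,dz):
    """front edge (tool +x side) of the held plate: offset of knob axis from TCP in tool frame"""
    g=im.astype(int); P=st["position"];R=np.array(st["tcp_rot"])
    sat=g.max(2)-g.min(2); rows=[];L=[];Rr=[]
    u0,v0=proj(c,P+R@np.array([.027,0,dz]))
    for u in range(int(u0)-34,int(u0)+35,2):      # first greyish row going down over the lid/table
        col=sat[int(v0)-25:int(v0)+12,u].astype(float); k=np.argmax(np.r_[0,-(col[2:]-col[:-2]),0]); rows.append((u,int(v0)-25+k+.0))
    rows=np.array(rows); fit=np.polyfit(rows[:,0],rows[:,1],1); e=rows[:,1]-np.polyval(fit,rows[:,0]); k=np.abs(e-np.median(e))<1.5
    fit=np.polyfit(rows[k,0],rows[k,1],1); q=ray(c,u0,np.polyval(fit,u0),(P+R@np.array([0,0,dz]))[2])
    return "edge row",np.polyval(fit,u0),"pred",v0,"inl",k.mean(),"slope",np.degrees(np.arctan(fit[0])),"axis off tool x",(R.T@(q-P))[0]-.027
E
python3 - <<'E'
from h import *
s=bot.read_state();loc(s)
c,im=shot("wrist","w7")
print(lidfit(c,im,[.458,-.272],r=.0635)); print(plate(c,im,s,.0011),plate(c,im,s,.003))
v=int(proj(c,s["position"]+np.array([0,.02,-.001]))[1]); 
print(v,[int(x) for x in im[v-1:v+2,255:380].astype(int).sum(2).mean(0)/3])
go([.458,-.2773,.09],90,s)
E
```

```text
t 31.85 pos [ 0.4579 -0.3153  0.2352] yaw 89.99225936065629 tiltz [-0.0003 -0.0001] J [-46.0562  24.0285  91.2701  -0.0168  64.7094 -46.0413] open 0.41044634284710035 F [ 0.2275 -0.4928 -0.2923] g 29.998068558052182
(array([ 0.4575, -0.2734]), np.float64(0.0010023780397616817), np.float64(0.8703703703703703), 270)
('edge row', np.float64(187.11188505520315), 'pred', np.float64(196.36408110533267), 'inl', np.float64(0.6571428571428571), 'slope', np.float64(-1.1038828617937095), 'axis off tool x', np.float64(0.0057343792630448025)) ('edge row', np.float64(187.11202801971487), 'pred', np.float64(195.59527529148568), 'inl', np.float64(0.6571428571428571), 'slope', np.float64(-1.1038828617937095), 'axis off tool x', np.float64(0.005315200210366914))
207 [183, 182, 182, 182, 181, 182, 179, 182, 181, 182, 182, 179, 180, 182, 183, 183, 175, 159, 144, 136, 134, 135, 137, 137, 135, 137, 135, 138, 140, 139, 138, 137, 139, 140, 137, 139, 138, 138, 140, 141, 142, 141, 138, 136, 132, 133, 134, 134, 132, 135, 134, 134, 128, 114, 108, 97, 86, 78, 66, 69, 69, 69, 70, 71, 79, 79, 83, 89, 91, 96, 111, 128, 134, 136, 136, 136, 134, 135, 135, 137, 140, 139, 137, 138, 139, 138, 136, 134, 133, 137, 136, 139, 139, 136, 137, 133, 132, 136, 135, 138, 138, 138, 124, 88, 111, 163, 180, 181, 184, 183, 182, 181, 181, 182, 182, 183, 183, 183, 182, 184, 183, 182, 181, 183, 183]
rot [-0.  0. -0.] rows 0.0026255429721028915 | shift [0.7593 0.002  2.9048] rows 3.600005232154274
```

Call:
apply_moves(plan="0.2 0 0.7 0 0 0; 0.2 0 0.7 0 0 0; 0.2 0 0.7 0 0 0; 0.184 0 0.6 0 0 0; 0 0 0.42 0 0 0; 0 0 0 0 0 0; 0 0 0 0 0 0; 0 0 0 0 0 0; 0 0 0 0 0 0; 0 0 0 0 0 0")

```text
time_s: 32.73
position: [0.4583, -0.2769, 0.0801]
tcp_rot: [[0.001, 1.0, 0.001], [1.0, -0.001, -0.001], [-0.001, 0.001, -1.0]]
force: [-0.3, 0.1, -0.3]
opening: 0.41
grasp_force: 33.0
```

Call:
apply_moves(plan="0 0 0 0 0 0; 0 0 0 0 0 0; 0 0 0 0 0 0; 0 0 0 0 0 0; 0 0 0 0 0 0; 0 0 0 0 0 0")

```text
time_s: 33.23
position: [0.4577, -0.2762, 0.0791]
tcp_rot: [[0.0, 1.0, -0.0], [1.0, -0.0, 0.0], [0.0, -0.0, -1.0]]
force: [-0.1, 0.7, -0.9]
opening: 0.406
grasp_force: 33.0
```

Call:
apply_moves(plan="0 0 0.04 0 0 0; 0 0 0 0 0 0; 0 0 0 0 0 0; 0 0 0 0 0 0; 0 0 0 0 0 0; 0 0 0 0 0 0")

```text
time_s: 33.73
position: [0.4578, -0.2762, 0.077]
tcp_rot: [[0.0, 1.0, -0.0], [1.0, -0.0, 0.0], [0.0, -0.0, -1.0]]
force: [0.0, -0.0, -1.0]
opening: 0.408
grasp_force: 33.0
```

Call:
apply_moves(plan="0 0 0.03 0 0 0; 0 0 0 0 0 0; 0 0 0 0 0 0; 0 0 0 0 0 0; 0 0 0 0 0 0; 0 0 0 0 0 0")

```text
time_s: 34.23
position: [0.4578, -0.2762, 0.0756]
tcp_rot: [[0.0, 1.0, -0.0], [1.0, -0.0, 0.0], [0.0, -0.0, -1.0]]
force: [-0.8, -1.0, -0.7]
opening: 0.412
grasp_force: 33.0
```

Already at 0.0756 with no contact. I'll keep easing down.

Call:
apply_moves(plan="0 0 0.04 0 0 0; 0 0 0 0 0 0; 0 0 0 0 0 0; 0 0 0 0 0 0; 0 0 0 0 0 0; 0 0 0 0 0 0")

```text
time_s: 34.73
position: [0.458, -0.2764, 0.074]
tcp_rot: [[0.001, 1.0, 0.0], [1.0, -0.001, -0.0], [-0.0, 0.0, -1.0]]
force: [-0.1, 1.5, 4.9]
opening: 0.407
grasp_force: 33.3
```

Call:
apply_moves(plan="0 0 0.04 0 0 0; 0 0 0 0 0 0; 0 0 0 0 0 0; 0 0 0 0 0 0; 0 0 0 0 0 0; 0 0 0 0 0 0")

```text
time_s: 35.23
position: [0.4581, -0.2764, 0.0735]
tcp_rot: [[0.0, 1.0, 0.001], [1.0, -0.0, -0.001], [-0.001, 0.001, -1.0]]
force: [-1.9, 1.0, 16.7]
opening: 0.408
grasp_force: 33.9
```

Call:
apply_moves(plan="0 0 0.04 0 0 0; 0 0 0 0 0 0; 0 0 0 0 0 0; 0 0 0 0 0 0; 0 0 0 0 0 0; 0 0 0 0 0 0")

```text
time_s: 35.73
position: [0.4582, -0.2765, 0.0732]
tcp_rot: [[0.0, 1.0, 0.001], [1.0, -0.0, -0.001], [-0.001, 0.001, -1.0]]
force: [-3.8, 3.3, 29.8]
opening: 0.407
grasp_force: 34.6
```

It's a hard stop, still outside the socket. Now that the plate is close above the boss, I'll look at it directly.

```bash
python3 - <<'E'
from h import *
s=bot.read_state();loc(s)
c,im=shot("wrist","w8")
im=cv2.imread("pics/w8.png")[110:230,236:396]
cv2.imwrite("pics/w8c.png",cv2.resize(im,None,fx=5,fy=5,interpolation=cv2.INTER_CUBIC))
P=s["position"]
for n,q in dict(boss_front=[.4576,-.2734+.0285,.046],bossL=[.4576-.0285,-.2734,.046],bossR=[.4576+.0285,-.2734,.046],discfront=[.4576,-.2734+.064,.02]).items(): print(n,(proj(c,q)-[236,110])*5)
E
```

```text
t 35.7333 pos [ 0.4582 -0.2765  0.0732] yaw 89.99006409292484 tiltz [ 0.0011 -0.0014] J [-43.0749  36.3863 102.1031  -0.0208  41.4088 -43.0494] open 0.4068141534518768 F [-3.8484  3.2775 29.8226] g 34.632802535779774
boss_front [400.0205 352.6838]
bossL [201.452  547.8436]
bossR [598.5532 547.8117]
discfront [399.9901  86.4694]
```

View pics/w8c.png

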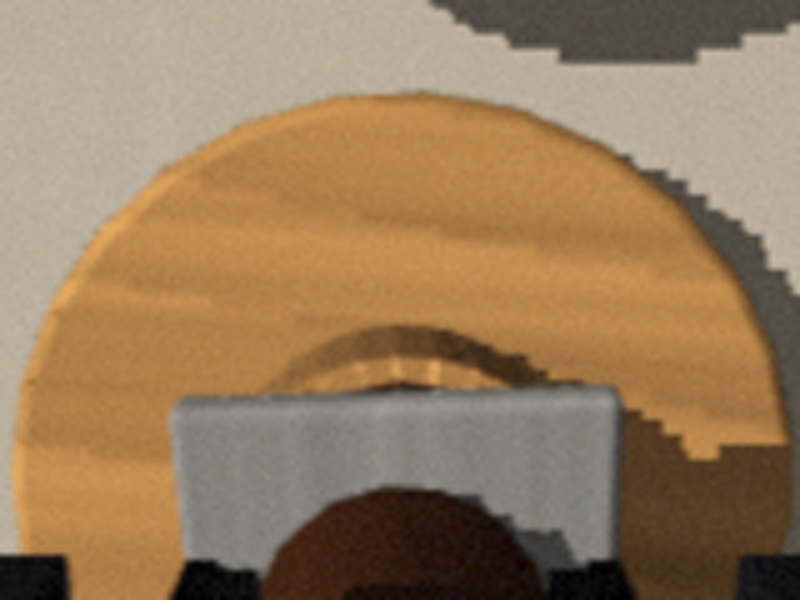

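```bash
python3 - <<'E'
from h import *
s=bot.read_state();c=cam("wrist",s);p=lambda u,v,z:ray(c,(u+.5)/5-.5+236,(v+.5)/5-.5+110,z)
a,b=p(172,402,.073),p(620,390,.073);m=(a+b)/2;print("plate edge",m,np.linalg.norm(b-a),"axis",m-[0,.027,0])
b=p(403,352,.046);print("boss front",b,"axis",b-[0,.0285,0]); print("disc",p(401,95,.02)-[0,.064,0])
print(p(12,500,.02),p(790,440,.02))
im=cv2.imread("pics/w8.png")[:,:,::-1].copy();print(lidfit(c,im,[.458,-.272],r=.0635))
E
```

```text
plate edge [ 0.4568 -0.2446  0.073 ] 0.05357120474073475 axis [ 0.4568 -0.2716  0.073 ]
boss front [ 0.4577 -0.2445  0.046 ] axis [ 0.4577 -0.273   0.046 ]
disc [ 0.4574 -0.2743  0.02  ]
[ 0.3945 -0.2739  0.02  ] [ 0.5196 -0.2639  0.02  ]
(array([ 0.4574, -0.3017]), np.float64(0.01214947030057114), np.float64(0.1067193675889328), 759)
```

The plate axis sits about 2 mm in +y of the lid axis. I'll raise a little, shift −2 mm in y and +0.7 mm in x, and try again.

Call:
apply_moves(plan="0 0 -0.14 0 0 0; -0.04 0.014 0 0 0 0; 0 0 0 0 0 0; 0 0 0 0 0 0; 0 0 0 0 0 0; 0 0 0 0 0 0; 0 0 0 0 0 0; 0 0 0 0 0 0; 0 0 0 0 0 0; 0 0 0 0 0 0")

```text
time_s: 36.62
position: [0.4584, -0.2782, 0.0764]
tcp_rot: [[0.0, 1.0, -0.001], [1.0, -0.0, 0.0], [0.0, -0.001, -1.0]]
force: [0.1, -0.3, -0.8]
opening: 0.408
grasp_force: 33.0
```

Call:
apply_moves(plan="0 0 0.05 0 0 0; 0 0 0 0 0 0; 0 0 0 0 0 0; 0 0 0 0 0 0; 0 0 0 0 0 0; 0 0 0 0 0 0")

```text
time_s: 37.12
position: [0.4586, -0.2783, 0.0741]
tcp_rot: [[0.0, 1.0, -0.0], [1.0, -0.0, -0.0], [-0.0, -0.0, -1.0]]
force: [0.3, 1.0, -0.1]
opening: 0.406
grasp_force: 33.0
```

Call:
apply_moves(plan="0 0 0.04 0 0 0; 0 0 0 0 0 0; 0 0 0 0 0 0; 0 0 0 0 0 0; 0 0 0 0 0 0; 0 0 0 0 0 0")

```text
time_s: 37.62
position: [0.4588, -0.2785, 0.0734]
tcp_rot: [[0.0, 1.0, 0.001], [1.0, -0.0, -0.001], [-0.001, 0.001, -1.0]]
force: [-1.3, 0.6, 9.8]
opening: 0.407
grasp_force: 33.5
```

Call:
apply_moves(plan="0 0 0.04 0 0 0; 0 0 0 0 0 0; 0 0 0 0 0 0; 0 0 0 0 0 0; 0 0 0 0 0 0; 0 0 0 0 0 0")

```text
time_s: 38.12
position: [0.4589, -0.2785, 0.073]
tcp_rot: [[0.0, 1.0, 0.001], [1.0, -0.0, -0.001], [-0.001, 0.001, -1.0]]
force: [-2.5, 1.8, 21.5]
opening: 0.404
grasp_force: 34.2
```

The stop is at the same tip height regardless of shift. I'll unload and release the knob to see how it settles.

Call:
apply_moves(plan="0 0 -0.06 0 0 0; 0 0 0 0 0 0; 0 0 0 0 0 0; 0 0 0 0 0 0; 0 0 0 0 0 0; 0 0 0 0 0 0")

```text
time_s: 38.62
position: [0.4587, -0.2784, 0.0735]
tcp_rot: [[0.001, 1.0, 0.0], [1.0, -0.001, -0.0], [-0.0, 0.0, -1.0]]
force: [0.4, 0.4, 8.6]
opening: 0.402
grasp_force: 33.4
```

Call:
apply_moves(plan="0 0 0 0 0 0; 0 0 0 0 0 0; 0 0 0 0 0 0; 0 0 0 0 0 0; 0 0 0 0 0 0; 0 0 0 0 0 0; 0 0 0 0 0 0; 0 0 0 0 0 0; 0 0 0 0 0 0; 0 0 0 0 0 0", gripper=1)

```text
time_s: 39.45
position: [0.4584, -0.2781, 0.0728]
tcp_rot: [[0.0, 1.0, -0.001], [1.0, -0.0, 0.0], [0.0, -0.001, -1.0]]
force: [0.4, 0.0, 0.4]
opening: 0.987
grasp_force: 0.0
```

Call:
apply_moves(plan="0 0 -0.3 0 0 0; 0 0 -0.7 0 0 0; 0 0 -0.8 0 0 0; 0 0 -0.4 0 0 0; 0 0 0 0 0 0; 0 0 0 0 0 0; 0 0 0 0 0 0; 0 0 0 0 0 0; 0 0 0 0 0 0; 0 0 0 0 0 0")

```text
time_s: 40.28
position: [0.4579, -0.2777, 0.1817]
tcp_rot: [[0.0, 1.0, -0.003], [1.0, -0.0, 0.002], [0.002, -0.003, -1.0]]
force: [0.7, -0.5, 0.2]
opening: 1.001
grasp_force: 0.0
```

```bash
python3 - <<'E'
from h import *
s=bot.read_state();loc(s)
c,im=shot("wrist","w9")
u,v=proj(c,[.4576,-.2735,.1]);print(u,v)
u,v=int(u),int(v)
a=cv2.imread("pics/w9.png")[v-80:v+40,u-80:u+80]
cv2.imwrite("pics/w9c.png",cv2.resize(a,None,fx=5,fy=5,interpolation=cv2.INTER_CUBIC));print(u-80,v-80)
E
```

```text
t 40.2833 pos [ 0.4579 -0.2777  0.1817] yaw 89.973697799753 tiltz [-0.0025  0.0021] J [-43.1888  26.5777  97.2572  -0.0163  56.3516 -43.1535] open 1.0012471897359632 F [ 0.745  -0.5051  0.1686] g 0.0
316.6104507168027 198.88305330859725
236 118
```

View pics/w9c.png

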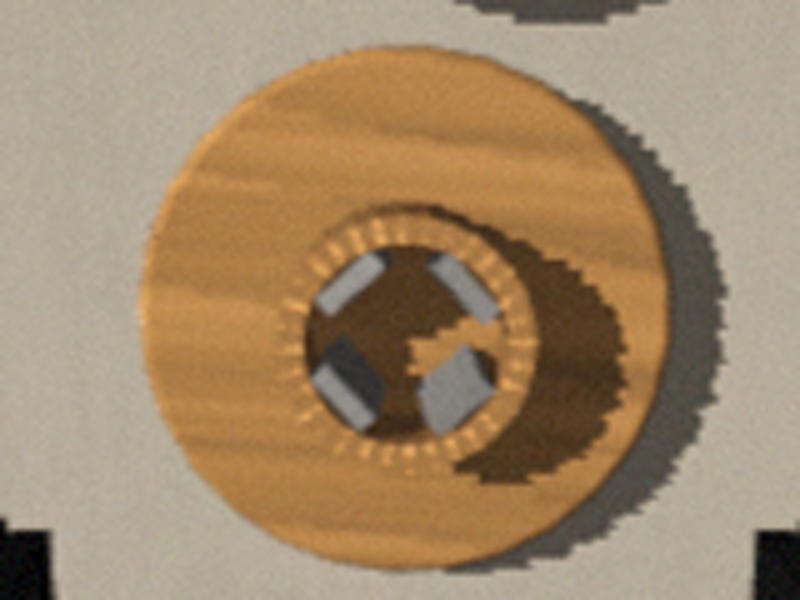

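The knob isn't on the lid, so it must have tipped off. I'll clear the arm and search for it numerically.

Call:
apply_moves(plan="0 0 -0.8 0 0 0; 0.5 0 -0.6 0 0 0; 0.8 0 0 0 0 0; 0.8 0 0 0 0 0; 0.8 0 0 0 0 0; 0.8 0 0 0 0 0; 0.8 0 0 0 0 0; 0.5 0 0 0 0 0; 0 0 0 0 0 0; 0 0 0 0 0 0")

```text
time_s: 41.17
position: [0.4584, -0.0271, 0.2528]
tcp_rot: [[-0.003, 1.0, -0.001], [1.0, 0.003, -0.0], [-0.0, -0.001, -1.0]]
force: [0.9, 0.4, 1.0]
opening: 1.0
grasp_force: 0.0
```

```bash
python3 - <<'E'
from h import *
def brown(im,lab):
    g=im.astype(int);r=(g[...,0]-g[...,2])/(g.sum(2)+15.)
    m=((r>.12)&(g[...,0]<125)&(g[...,0]>25)).astype(np.uint8); m=cv2.morphologyEx(m,cv2.MORPH_OPEN,np.ones((2,2)))
    n,l,st,ce=cv2.connectedComponentsWithStats(m)
    print(lab,[(st[i].tolist(),ce[i].round().tolist()) for i in range(1,n) if st[i,4]>25])
w=cv2.imread("pics/w9.png")[:,:,::-1];brown(w,"w9")
brown(cv2.imread("pics/top1.png")[:,:,::-1],"top1")
c,im=shot("top","top2");brown(im,"top2")
c,im=shot("side","side2");brown(im,"side2")
d=np.abs(cv2.imread("pics/top2.png").astype(int)-cv2.imread("pics/top1.png").astype(int)).sum(2); d[:, :345]=0
m=cv2.morphologyEx((d>90).astype(np.uint8),cv2.MORPH_OPEN,np.ones((3,3)));n,l,st,ce=cv2.connectedComponentsWithStats(m);print("diff",[(st[i].tolist()) for i in range(1,n) if st[i,4]>30])
loc()
E
```

```text
w9 [([96, 0, 68, 47, 2690], [130.0, 20.0]), ([479, 111, 13, 10, 32], [485.0, 116.0]), ([436, 112, 43, 59, 613], [457.0, 137.0]), ([470, 122, 9, 16, 37], [474.0, 129.0]), ([445, 138, 6, 6, 26], [448.0, 140.0]), ([445, 144, 5, 8, 26], [447.0, 147.0]), ([313, 160, 49, 56, 871], [346.0, 191.0]), ([298, 168, 32, 40, 553], [315.0, 186.0]), ([145, 233, 30, 51, 782], [156.0, 258.0]), ([468, 233, 15, 7, 36], [476.0, 235.0]), ([191, 237, 18, 9, 105], [199.0, 242.0]), ([241, 271, 11, 4, 34], [247.0, 272.0]), ([292, 271, 300, 36, 4214], [437.0, 298.0]), ([474, 280, 12, 4, 26], [480.0, 282.0]), ([440, 380, 19, 20, 205], [449.0, 389.0])]
top1 [([414, 175, 23, 13, 94], [422.0, 183.0]), ([364, 180, 9, 12, 41], [368.0, 186.0]), ([201, 217, 17, 28, 192], [211.0, 226.0]), ([439, 224, 22, 13, 134], [450.0, 229.0]), ([193, 232, 14, 9, 73], [201.0, 237.0]), ([440, 239, 17, 9, 65], [447.0, 243.0]), ([546, 252, 11, 8, 49], [550.0, 255.0]), ([528, 259, 9, 7, 46], [532.0, 262.0]), ([475, 278, 18, 30, 105], [483.0, 291.0]), ([368, 303, 22, 26, 438], [379.0, 315.0])]
top2 [([597, 164, 10, 13, 50], [601.0, 169.0
[... 773 characters left out ...]
8, 20, 20, 193], [392.0, 177.0]), ([259, 175, 6, 17, 75], [262.0, 183.0]), ([488, 192, 7, 11, 54], [491.0, 197.0]), ([467, 195, 18, 13, 169], [476.0, 201.0]), ([483, 222, 4, 10, 31], [485.0, 226.0]), ([220, 234, 8, 15, 64], [223.0, 241.0]), ([578, 263, 11, 8, 60], [582.0, 267.0]), ([568, 270, 11, 13, 100], [572.0, 276.0]), ([515, 307, 10, 6, 36], [520.0, 310.0])]
diff [[345, 90, 18, 67, 563], [345, 141, 80, 259, 12604], [487, 223, 32, 19, 293], [487, 245, 35, 15, 333], [416, 294, 17, 12, 113]]
t 41.2667 pos [ 0.459  -0.0289  0.2529] yaw 89.96920006632591 tiltz [-0.0004 -0.0004] J [-17.5457  15.0865 102.6972  -0.0328  62.2324 -17.4996] open 0.9966697431432714 F [-0.084  -0.4789  0.2798] g 0.0
```

```bash
python3 - <<'E'
from h import *
a=cv2.imread("pics/top2.png")[205:285,400:540];b=cv2.imread("pics/side2.png")[150:230,410:550]
a=cv2.resize(a,None,fx=5.7,fy=5.7,interpolation=cv2.INTER_CUBIC)[:,:800];b=cv2.resize(b,None,fx=1.8,fy=1.8,interpolation=cv2.INTER_CUBIC)
o=np.zeros((600,800,3),np.uint8);o[:a.shape[0],:a.shape[1]]=a;o[456:456+b.shape[0],:b.shape[1]]=b[:144]
w=cv2.imread("pics/w8.png")[110:230,236:396];o[456:576,300:460]=w
cv2.imwrite("pics/last.png",o)
E
```

```text
(no output)
```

View pics/last.png

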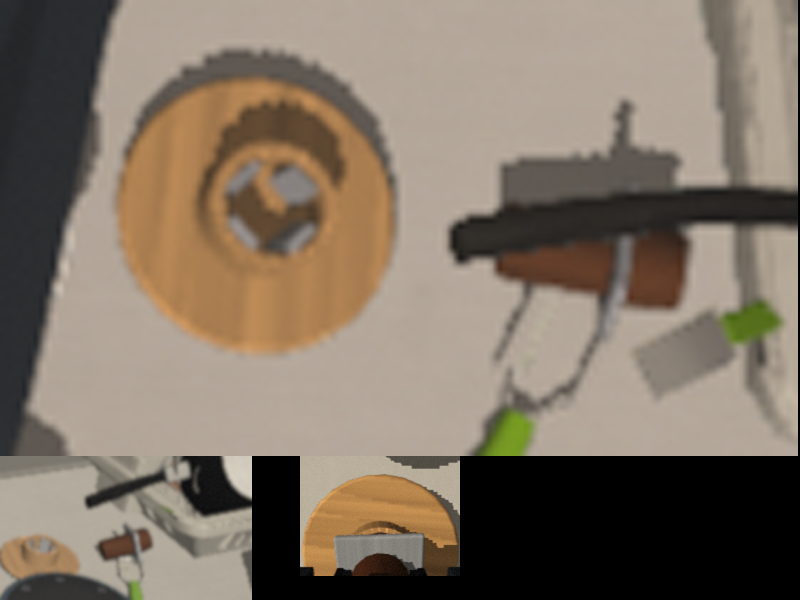

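The dropped knob lies on its side under the pan handle at top pixel (504,252). Its shank is visibly wider than its grip, so it was the too-thick one. The other four are three good knobs and one thin, and a thin one will show itself by dropping in freely. I'll leave the thick one where it lies and measure the next knob from straight above.

Call:
apply_moves(plan="0 0 0 0 0 0.0083; 0.19 0.7 0.22 0 0 0; 0.19 0.7 0.22 0 0 0; 0.19 0.7 0.22 0 0 0; 0.19 0.7 0.22 0 0 0; 0 0 0 0 0 0; 0 0 0 0 0 0; 0 0 0 0 0 0; 0 0 0 0 0 0; 0 0 0 0 0 0")

```text
time_s: 42.1
position: [0.5995, 0.0015, 0.2097]
tcp_rot: [[0.054, 0.999, -0.0], [0.999, -0.054, -0.0], [-0.0, -0.0, -1.0]]
force: [0.4, 1.0, -0.1]
opening: 0.998
grasp_force: 0.0
```

Call:
apply_moves(plan="0 0 0 0 0 0; 0 0 0 0 0 0; 0 0 0 0 0 0; 0 0 0 0 0 0; 0 0 0 0 0 0; 0 0 0 0 0 0; 0 0 0 0 0 0; 0 0 0 0 0 0")

```text
time_s: 42.77
position: [0.6004, 0.0024, 0.209]
tcp_rot: [[0.052, 0.999, -0.001], [0.999, -0.052, 0.0], [0.0, -0.001, -1.0]]
force: [0.4, -0.3, 0.1]
opening: 0.996
grasp_force: 0.0
```

```bash
cat >> h.py <<'E'
def knobfit(c,im,guess,zt=.114,zb=.066):
    g=im.astype(int);r=(g[...,0]-g[...,2])/(g.sum(2)+15.)
    m=((r>.10)&(g[...,0]<190)).astype(np.uint8); m=cv2.morphologyEx(m,cv2.MORPH_OPEN,np.ones((3,3)))
    n,l,st,ce=cv2.connectedComponentsWithStats(m); u,v=proj(c,[*guess,zt])
    k=min(range(1,n),key=lambda i:np.hypot(*(ce[i]-[u,v]))+(1e3 if st[i,4]<300 else 0)); a=np.linspace(0,2*np.pi,48)
    def hull(p):
        q=np.array([proj(c,[p[0]+.018*np.cos(t),p[1]+.018*np.sin(t),z]) for t in a for z in(zt,zb)]);h=cv2.convexHull(q.astype(np.float32))
        M=cv2.moments(h);return np.array([M["m10"]/M["m00"],M["m01"]/M["m00"]]),M["m00"]
    s=least_squares(lambda p:hull(p)[0]-ce[k],guess,diff_step=1e-3);return s.x,"px",ce[k],"area",st[k,4],"pred",hull(s.x)[1]
E
python3 - <<'E'
from h import *
s=bot.read_state();loc(s)
c,im=shot("wrist","w10")
for g in([.597,.009],[.600,.070],[.603,.132]): print(knobfit(c,im,g))
E
```

```text
t 42.7667 pos [0.6004 0.0024 0.209 ] yaw 86.99080304537848 tiltz [-0.0006  0.0002] J [-10.425   29.2199  86.5322   0.0029  64.2824  -7.417 ] open 0.9957409358380965 F [ 0.3904 -0.3312  0.0891] g 0.0
(array([ 0.593 , -0.0408]), 'px', array([311.8175, 234.6874]), 'area', np.int32(515), 'pred', 1393.9496128056198)
(array([0.5982, 0.069 ]), 'px', array([310.4448, 127.4591]), 'area', np.int32(1187), 'pred', 1301.9543722895905)
(array([0.6023, 0.1316]), 'px', array([311.3161,  54.009 ]), 'area', np.int32(1667), 'pred', 1851.1901642098383)
```

Call:
apply_moves(plan="0.7 -0.06 0 0 0 0; 0.63 -0.05 0 0 0 0; 0 0 0.7 0 0 0; 0 0 0.7 0 0 0; 0 0 0.7 0 0 0; 0 0 0.4 0 0 0; 0 0 0 0 0 0; 0 0 0 0 0 0; 0 0 0 0 0 0; 0 0 0 0 0 0")

```text
time_s: 43.65
position: [0.6001, 0.0689, 0.0861]
tcp_rot: [[0.053, 0.999, 0.004], [0.999, -0.053, -0.0], [0.0, 0.004, -1.0]]
force: [-0.2, 0.1, 0.1]
opening: 0.996
grasp_force: 0.0
```

Call:
apply_moves(plan="0 0 0.27 0 0 0; 0 0 0 0 0 0; 0 0 0 0 0 0; 0 0 0 0 0 0; 0 0 0 0 0 0; 0 0 0 0 0 0; 0 0 0 0 0 0; 0 0 0 0 0 0")

```text
time_s: 44.32
position: [0.5985, 0.0691, 0.0708]
tcp_rot: [[0.053, 0.999, -0.0], [0.999, -0.053, 0.0], [0.0, -0.0, -1.0]]
force: [0.1, 0.5, 0.4]
opening: 1.0
grasp_force: 0.0
```

```bash
python3 - <<'E'
from h import *
s=bot.read_state();loc(s);go([.5982,.069,.0705],87,s)
E
```

```text
t 44.3167 pos [0.5985 0.0691 0.0708] yaw 86.98780640596816 tiltz [-0.0001  0.0001] J [-4.035  40.1009 92.1143  0.0082 47.7897 -1.0283] open 1.0002140830692101 F [0.0542 0.4565 0.4424] g 0.0
rot [-0. -0. -0.] rows 0.0020221525605399987 | shift [-0.0021 -0.0061  0.0062] rows 0.010711591671958544
```

Call:
apply_moves(plan="0 0 0 0 0 0; 0 0 0 0 0 0; 0 0 0 0 0 0; 0 0 0 0 0 0; 0 0 0 0 0 0; 0 0 0 0 0 0; 0 0 0 0 0 0; 0 0 0 0 0 0; 0 0 0 0 0 0; 0 0 0 0 0 0", gripper=-1)

```text
time_s: 45.15
position: [0.5984, 0.0691, 0.0705]
tcp_rot: [[0.053, 0.999, -0.0], [0.999, -0.053, 0.0], [0.0, -0.0, -1.0]]
force: [0.2, 0.6, -0.3]
opening: 0.407
grasp_force: 30.0
```

Call:
apply_moves(plan="0 0 0 0 0 0; 0 0 0 0 0 0; 0 0 0 0 0 0; 0 0 -0.3 0 0 0; 0 0 -0.6 0 0 0; 0 0 -0.8 0 0 0; 0 0 -0.8 0 0 0; 0 0 -0.8 0 0 0; 0 0 -0.3 0 0 0; 0 0 0 0 0 0")

```text
time_s: 45.98
position: [0.6014, 0.069, 0.2559]
tcp_rot: [[0.052, 0.999, 0.01], [0.999, -0.052, -0.001], [-0.0, 0.01, -1.0]]
force: [1.4, 0.5, -0.6]
opening: 0.409
grasp_force: 30.0
```

Call:
apply_moves(plan="-0.75 -0.215 0 0 0 0; -0.75 -0.215 0 0 0 0; -0.75 -0.215 0 0 0 0; -0.75 -0.215 0 0 0 0; -0.75 -0.215 0 0 0 0; -0.75 -0.215 0 0 0 0; -0.75 -0.215 0 0 0 0; -0.75 -0.215 0 0 0 0; -0.75 -0.215 0 0 0 0; -0.75 -0.215 0 0 0 0")

```text
time_s: 46.82
position: [0.4694, -0.3005, 0.2485]
tcp_rot: [[0.053, 0.999, -0.003], [0.999, -0.053, 0.003], [0.003, -0.004, -1.0]]
force: [0.7, 0.1, -0.7]
opening: 0.406
grasp_force: 30.0
```

Call:
apply_moves(plan="-0.7 -0.22 0 0 0 0; 0 0 0 0 0 0; 0 0 0 0 0 0; 0 0 0 0 0 0; 0 0 0 0 0 0; 0 0 0 0 0 0; 0 0 0 0 0 0; 0 0 0 0 0 0; 0 0 0 0 0 0; 0 0 0 0 0 0")

```text
time_s: 47.65
position: [0.4588, -0.3337, 0.2507]
tcp_rot: [[0.052, 0.999, -0.0], [0.999, -0.052, -0.0], [-0.0, -0.0, -1.0]]
force: [-0.4, 0.4, -0.3]
opening: 0.407
grasp_force: 30.0
```

```bash
python3 - <<'E'
from h import *
s=bot.read_state();loc(s)
c,im=shot("wrist","w11"); s=bot.read_state()
for r in(.064,.0635): print(lidfit(c,im,[.458,-.272],r=r))
P=lidfit(c,im,[.458,-.272],r=.0635)[0]; go([*P,.09],87,s)
E
```

```text
t 47.65 pos [ 0.4588 -0.3337  0.2507] yaw 87.03079684484317 tiltz [-0.0003 -0.0001] J [-47.3044  23.9209  88.6194  -0.016   67.469  -44.329 ] open 0.40746830751977 F [-0.3675  0.3863 -0.277 ] g 29.999725352972746
(array([ 0.4576, -0.2741]), np.float64(0.0012849296901672955), np.float64(0.9541984732824428), 262)
(array([ 0.4576, -0.274 ]), np.float64(0.0007478315080690912), np.float64(1.0), 262)
rot [-0.0001  0.      0.    ] rows 0.0034738484796507044 | shift [ 1.194  -0.086   3.2132] rows 4.111439629417319
```

Call:
apply_moves(plan="0.4 -0.025 0.6 0 0 0; 0.4 -0.025 0.6 0 0 0; 0.394 -0.024 0.6 0 0 0; 0 0 0.7 0 0 0; 0 0 0.5 0 0 0; 0 0 0.21 0 0 0; 0 0 0 0 0 0; 0 0 0 0 0 0; 0 0 0 0 0 0; 0 0 0 0 0 0")

```text
time_s: 48.53
position: [0.4591, -0.2755, 0.0918]
tcp_rot: [[0.053, 0.999, 0.002], [0.999, -0.053, -0.003], [-0.002, 0.003, -1.0]]
force: [0.3, -0.5, 0.1]
opening: 0.406
grasp_force: 30.0
```

Call:
apply_moves(plan="0 0 0 0 0 0; 0 0 0 0 0 0; 0 0 0 0 0 0; 0 0 0 0 0 0; 0 0 0 0 0 0; 0 0 0 0 0 0; 0 0 0 0 0 0; 0 0 0 0 0 0")

```text
time_s: 49.2
position: [0.4579, -0.2743, 0.09]
tcp_rot: [[0.053, 0.999, -0.001], [0.999, -0.053, 0.0], [0.0, -0.001, -1.0]]
force: [0.1, -0.4, -1.1]
opening: 0.413
grasp_force: 30.0
```

Call:
apply_moves(plan="0 0 0.12 0 0 0; 0 0 0.1 0 0 0; 0 0 0 0 0 0; 0 0 0 0 0 0; 0 0 0 0 0 0; 0 0 0 0 0 0; 0 0 0 0 0 0; 0 0 0 0 0 0")

```text
time_s: 49.87
position: [0.458, -0.2744, 0.0792]
tcp_rot: [[0.053, 0.999, -0.0], [0.999, -0.053, -0.0], [-0.0, -0.0, -1.0]]
force: [-0.4, 0.4, -0.6]
opening: 0.408
grasp_force: 30.0
```

Call:
apply_moves(plan="0 0 0.05 0 0 0; 0 0 0 0 0 0; 0 0 0 0 0 0; 0 0 0 0 0 0; 0 0 0 0 0 0; 0 0 0 0 0 0")

```text
time_s: 50.37
position: [0.4579, -0.2743, 0.0766]
tcp_rot: [[0.053, 0.999, -0.0], [0.999, -0.053, 0.0], [0.0, -0.0, -1.0]]
force: [-0.2, 0.4, -0.6]
opening: 0.408
grasp_force: 30.0
```

It's inside the mouth with no contact. I'll continue down.

Call:
apply_moves(plan="0 0 0.06 0 0 0; 0 0 0.06 0 0 0; 0 0 0 0 0 0; 0 0 0 0 0 0; 0 0 0 0 0 0; 0 0 0 0 0 0; 0 0 0 0 0 0")

```text
time_s: 50.95
position: [0.458, -0.2744, 0.0706]
tcp_rot: [[0.053, 0.999, -0.0], [0.999, -0.053, 0.0], [-0.0, -0.0, -1.0]]
force: [0.3, 0.3, -0.4]
opening: 0.409
grasp_force: 30.0
```

Call:
apply_moves(plan="0 0 0.06 0 0 0; 0 0 0 0 0 0; 0 0 0 0 0 0; 0 0 0 0 0 0; 0 0 0 0 0 0; 0 0 0 0 0 0; 0 0 0 0 0 0")

```text
time_s: 51.53
position: [0.4579, -0.2744, 0.0676]
tcp_rot: [[0.053, 0.999, -0.0], [0.999, -0.053, 0.0], [0.0, -0.0, -1.0]]
force: [-0.0, 0.5, -0.9]
opening: 0.409
grasp_force: 30.0
```

Call:
apply_moves(plan="0 0 0.06 0 0 0; 0 0 0 0 0 0; 0 0 0 0 0 0; 0 0 0 0 0 0; 0 0 0 0 0 0; 0 0 0 0 0 0; 0 0 0 0 0 0")

```text
time_s: 52.12
position: [0.458, -0.2743, 0.0646]
tcp_rot: [[0.053, 0.999, -0.0], [0.999, -0.053, 0.0], [0.0, -0.0, -1.0]]
force: [-1.0, 0.8, -0.2]
opening: 0.406
grasp_force: 30.0
```

Call:
apply_moves(plan="0 0 0.05 0 0 0; 0 0 0 0 0 0; 0 0 0 0 0 0; 0 0 0 0 0 0; 0 0 0 0 0 0; 0 0 0 0 0 0; 0 0 0 0 0 0")

```text
time_s: 52.7
position: [0.4579, -0.2743, 0.0621]
tcp_rot: [[0.053, 0.999, -0.0], [0.999, -0.053, 0.0], [0.0, -0.0, -1.0]]
force: [-1.0, -0.2, -1.4]
opening: 0.406
grasp_force: 30.0
```

Call:
apply_moves(plan="0 0 0.04 0 0 0; 0 0 0 0 0 0; 0 0 0 0 0 0; 0 0 0 0 0 0; 0 0 0 0 0 0; 0 0 0 0 0 0; 0 0 0 0 0 0")

```text
time_s: 53.28
position: [0.4579, -0.2743, 0.0601]
tcp_rot: [[0.053, 0.999, -0.0], [0.999, -0.053, 0.0], [0.0, -0.0, -1.0]]
force: [-0.4, -0.1, -1.5]
opening: 0.414
grasp_force: 30.0
```

Call:
apply_moves(plan="0 0 0.03 0 0 0; 0 0 0 0 0 0; 0 0 0 0 0 0; 0 0 0 0 0 0; 0 0 0 0 0 0; 0 0 0 0 0 0")

```text
time_s: 53.78
position: [0.4579, -0.2743, 0.0586]
tcp_rot: [[0.053, 0.999, -0.0], [0.999, -0.053, 0.0], [0.0, -0.0, -1.0]]
force: [0.3, 0.7, 0.1]
opening: 0.404
grasp_force: 30.0
```

Call:
apply_moves(plan="0 0 0.03 0 0 0; 0 0 0 0 0 0; 0 0 0 0 0 0; 0 0 0 0 0 0; 0 0 0 0 0 0; 0 0 0 0 0 0")

```text
time_s: 54.28
position: [0.4579, -0.2743, 0.0571]
tcp_rot: [[0.053, 0.999, -0.0], [0.999, -0.053, 0.0], [0.0, -0.0, -1.0]]
force: [0.1, 0.1, -0.9]
opening: 0.405
grasp_force: 30.0
```

Call:
apply_moves(plan="0 0 0.03 0 0 0; 0 0 0 0 0 0; 0 0 0 0 0 0; 0 0 0 0 0 0; 0 0 0 0 0 0; 0 0 0 0 0 0")

```text
time_s: 54.78
position: [0.4581, -0.2744, 0.0565]
tcp_rot: [[0.052, 0.999, 0.0], [0.999, -0.052, -0.0], [-0.0, 0.0, -1.0]]
force: [-0.9, 1.2, 6.4]
opening: 0.407
grasp_force: 30.0
```

The plate reached the boss at TCP z 0.0565 with no resistance, so this is the thin knob. That leaves three matching ones in the rack. I'll put it back in its slot.

Call:
apply_moves(plan="0 0 -0.2 0 0 0; 0 0 -0.5 0 0 0; 0 0 -0.8 0 0 0; 0 0 -0.8 0 0 0; 0 0 -0.8 0 0 0; 0 0 -0.7 0 0 0")

```text
time_s: 55.28
position: [0.458, -0.2742, 0.2486]
tcp_rot: [[0.052, 0.999, 0.001], [0.999, -0.052, -0.001], [-0.001, 0.001, -1.0]]
force: [-0.3, -0.3, -0.5]
opening: 0.406
grasp_force: 30.0
```

Call:
apply_moves(plan="0.78 0.27 0 0 0 0; 0.78 0.27 0 0 0 0; 0.78 0.27 0 0 0 0; 0.78 0.27 0 0 0 0; 0.78 0.27 0 0 0 0; 0.78 0.27 0 0 0 0; 0.78 0.27 0 0 0 0; 0.78 0.27 0 0 0 0; 0.77 0.27 0 0 0 0; 0 0 0 0 0 0")

```text
time_s: 56.12
position: [0.5997, 0.0764, 0.2461]
tcp_rot: [[0.046, 0.999, 0.003], [0.999, -0.046, 0.004], [0.004, 0.003, -1.0]]
force: [0.2, -0.9, -0.3]
opening: 0.404
grasp_force: 30.0
```

Call:
apply_moves(plan="0 0 0 0 0 0; 0 0 0 0 0 0; 0 0 0 0 0 0; 0 0 0 0 0 0; 0 0 0 0 0 0; 0 0 0 0 0 0; 0 0 0 0 0 0; 0 0 0 0 0 0")

```text
time_s: 56.78
position: [0.5978, 0.0687, 0.2456]
tcp_rot: [[0.053, 0.999, -0.0], [0.999, -0.053, 0.0], [0.0, -0.0, -1.0]]
force: [-1.0, -0.2, -0.5]
opening: 0.407
grasp_force: 30.0
```

```bash
python3 - <<'E'
from h import *
s=bot.read_state();loc(s);go([.5984,.0691,.072],87,s)
E
```

```text
t 56.7833 pos [0.5978 0.0687 0.2456] yaw 86.93405292417363 tiltz [-0.0005  0.0002] J [-4.0741 26.9913 84.045   0.0075 68.9903 -1.0108] open 0.40725349551017953 F [-1.0027 -0.1786 -0.5226] g 29.999695932492614
rot [-0.0001 -0.     -0.0002] rows 0.009983589683458204 | shift [0.0078 0.0125 3.4718] rows 4.162869061097682
```

Call:
apply_moves(plan="0.008 0.012 0.7 0 0 0; 0 0 0.7 0 0 0; 0 0 0.7 0 0 0; 0 0 0.6 0 0 0; 0 0 0.4 0 0 0; 0 0 0.2 0 0 0; 0 0 0.18 0 0 0; 0 0 0 0 0 0; 0 0 0 0 0 0; 0 0 0 0 0 0")

```text
time_s: 57.62
position: [0.5995, 0.0696, 0.0727]
tcp_rot: [[0.053, 0.999, 0.002], [0.999, -0.053, -0.0], [0.0, 0.002, -1.0]]
force: [0.5, -0.6, -1.2]
opening: 0.406
grasp_force: 30.0
```

Call:
apply_moves(plan="0 0 0 0 0 0; 0 0 0 0 0 0; 0 0 0 0 0 0; 0 0 0 0 0 0; 0 0 0 0 0 0; 0 0 0 0 0 0")

```text
time_s: 58.12
position: [0.5983, 0.0697, 0.0716]
tcp_rot: [[0.053, 0.999, -0.0], [0.999, -0.053, 0.0], [0.0, -0.0, -1.0]]
force: [-0.0, 0.5, -1.1]
opening: 0.409
grasp_force: 30.0
```

Call:
apply_moves(plan="0 0 0 0 0 0; 0 0 0 0 0 0; 0 0 0 0 0 0; 0 0 0 0 0 0; 0 0 0 0 0 0; 0 0 0 0 0 0; 0 0 0 0 0 0; 0 0 0 0 0 0; 0 0 0 0 0 0; 0 0 0 0 0 0", gripper=1)

```text
time_s: 58.95
position: [0.5983, 0.0697, 0.0715]
tcp_rot: [[0.053, 0.999, -0.0], [0.999, -0.053, 0.0], [0.0, -0.0, -1.0]]
force: [0.9, -0.1, -0.8]
opening: 0.987
grasp_force: 0.0
```

Call:
apply_moves(plan="0 0 -0.3 0 0 0; 0 0 -0.7 0 0 0; 0 0 -0.8 0 0 0; 0 0 -0.7 0 0 0; 0 0 -0.25 0 0 0; 0 0 0 0 0 0; 0 0 0 0 0 0; 0 0 0 0 0 0; 0 0 0 0 0 0; 0 0 0 0 0 0")

```text
time_s: 59.78
position: [0.5972, 0.0697, 0.207]
tcp_rot: [[0.053, 0.999, -0.005], [0.999, -0.053, 0.0], [0.0, -0.005, -1.0]]
force: [0.8, 0.0, 0.6]
opening: 1.003
grasp_force: 0.0
```

```bash
python3 - <<'E'
from h import *
s=bot.read_state();loc(s)
c,im=shot("wrist","w12");s=bot.read_state()
for g in([.598,.069],[.602,.132],[.605,.194]): print(knobfit(c,im,g))
P=knobfit(c,im,[.602,.132])[0]; go([*P,.0705],87,s)
E
```

```text
t 59.7833 pos [0.5972 0.0697 0.207 ] yaw 86.97697291307892 tiltz [-0.0045  0.0004] J [-3.9879 29.5026 86.3538  0.0067 64.4029 -0.9678] open 1.0031338810756554 F [0.7716 0.0444 0.6466] g 0.0
(array([0.5975, 0.0698]), 'px', array([317.5236, 195.6956]), 'area', np.int32(1209), 'pred', 1341.6596134323627)
(array([0.6024, 0.1319]), 'px', array([319.4269, 132.1252]), 'area', np.int32(1190), 'pred', 1306.282659685472)
(array([0.6035, 0.1945]), 'px', array([317.0157,  58.456 ]), 'area', np.int32(1658), 'pred', 1827.5193229981815)
rot [-0.0006 -0.     -0.0001] rows 0.031820235480289276 | shift [1.2469 0.0343 2.7347] rows 3.6039563896164326
```

Call:
apply_moves(plan="0.65 0.01 0 0 0 0; 0.597 0.01 0 0 0 0; 0 0 0.7 0 0 0; 0 0 0.7 0 0 0; 0 0 0.7 0 0 0; 0 0 0.45 0 0 0; 0 0 0.2 0 0 0; 0 0 0 0 0 0; 0 0 0 0 0 0; 0 0 0 0 0 0")

```text
time_s: 60.67
position: [0.604, 0.1319, 0.073]
tcp_rot: [[0.053, 0.999, 0.003], [0.999, -0.053, 0.0], [0.0, 0.003, -1.0]]
force: [1.4, -0.2, 0.6]
opening: 0.999
grasp_force: 0.0
```

Call:
apply_moves(plan="0 0 0 0 0 0; 0 0 0 0 0 0; 0 0 0 0 0 0; 0 0 0 0 0 0; 0 0 0 0 0 0; 0 0 0 0 0 0; 0 0 0 0 0 0")

```text
time_s: 61.25
position: [0.6026, 0.1319, 0.0716]
tcp_rot: [[0.053, 0.999, -0.0], [0.999, -0.053, 0.0], [0.0, -0.0, -1.0]]
force: [-0.4, 0.4, 0.1]
opening: 0.998
grasp_force: 0.0
```

```bash
python3 - <<'E'
from h import *
s=bot.read_state();loc(s);go([.6022,.1319,.0695],87,s)
E
```

```text
t 61.25 pos [0.6026 0.1319 0.0716] yaw 86.98502064445884 tiltz [-0.0004  0.0002] J [ 1.9755 40.834  89.8879  0.0135 49.3009  4.9817] open 0.9981127658923575 F [-0.387   0.3594  0.1267] g 0.0
rot [-0.0001 -0.     -0.    ] rows 0.0040665710427105935 | shift [-0.0005 -0.0078  0.0422] rows 0.05140662832443314
```

Call:
apply_moves(plan="0 0 0.04 0 0 0; 0 0 0 0 0 0; 0 0 0 0 0 0; 0 0 0 0 0 0")

```text
time_s: 61.58
position: [0.6025, 0.1319, 0.0694]
tcp_rot: [[0.053, 0.999, -0.001], [0.999, -0.053, 0.0], [0.0, -0.001, -1.0]]
force: [0.5, 1.7, 0.3]
opening: 1.006
grasp_force: 0.0
```

Call:
apply_moves(plan="0 0 0 0 0 0; 0 0 0 0 0 0; 0 0 0 0 0 0; 0 0 0 0 0 0; 0 0 0 0 0 0; 0 0 0 0 0 0; 0 0 0 0 0 0; 0 0 0 0 0 0; 0 0 0 0 0 0; 0 0 0 0 0 0", gripper=-1)

```text
time_s: 62.42
position: [0.6026, 0.1319, 0.0695]
tcp_rot: [[0.053, 0.999, -0.0], [0.999, -0.053, 0.0], [0.0, -0.0, -1.0]]
force: [0.6, -0.1, -0.5]
opening: 0.409
grasp_force: 30.0
```

Call:
apply_moves(plan="0 0 0 0 0 0; 0 0 0 0 0 0; 0 0 -0.3 0 0 0; 0 0 -0.6 0 0 0; 0 0 -0.8 0 0 0; 0 0 -0.8 0 0 0; 0 0 -0.8 0 0 0; 0 0 -0.3 0 0 0; 0 0 0 0 0 0")

```text
time_s: 63.17
position: [0.6057, 0.1321, 0.2551]
tcp_rot: [[0.052, 0.999, 0.011], [0.999, -0.052, 0.001], [0.001, 0.011, -1.0]]
force: [0.5, 0.9, -0.8]
opening: 0.403
grasp_force: 30.0
```

Call:
apply_moves(plan="-0.75 -0.224 0 0 0 0; -0.75 -0.224 0 0 0 0; -0.75 -0.224 0 0 0 0; -0.75 -0.224 0 0 0 0; -0.75 -0.224 0 0 0 0; -0.75 -0.224 0 0 0 0; -0.75 -0.224 0 0 0 0; -0.75 -0.224 0 0 0 0; -0.75 -0.224 0 0 0 0; -0.75 -0.224 0 0 0 0")

```text
time_s: 64.0
position: [0.4691, -0.2375, 0.2476]
tcp_rot: [[0.053, 0.999, -0.003], [0.999, -0.053, 0.003], [0.003, -0.004, -1.0]]
force: [-0.2, -1.1, -0.1]
opening: 0.405
grasp_force: 30.0
```

Call:
apply_moves(plan="-0.76 -0.22 0 0 0 0; 0 0 0 0 0 0; 0 0 0 0 0 0; 0 0 0 0 0 0; 0 0 0 0 0 0; 0 0 0 0 0 0; 0 0 0 0 0 0; 0 0 0 0 0 0; 0 0 0 0 0 0; 0 0 0 0 0 0")

```text
time_s: 64.83
position: [0.4584, -0.2736, 0.2497]
tcp_rot: [[0.052, 0.999, -0.0], [0.999, -0.052, -0.0], [-0.0, -0.0, -1.0]]
force: [-0.2, -0.1, -0.7]
opening: 0.409
grasp_force: 30.0
```

```bash
python3 - <<'E'
from h import *
s=bot.read_state();loc(s);go([.458,-.2743,.085],87,s)
E
```

```text
t 64.8333 pos [ 0.4584 -0.2736  0.2497] yaw 87.03756402246437 tiltz [-0.0003 -0.    ] J [-42.8302  21.3083  93.3068  -0.0133  65.3974 -39.8622] open 0.40875295952782476 F [-0.2145 -0.1391 -0.7488] g 29.999862438999116
rot [-0.      0.      0.0001] rows 0.005781955908646575 | shift [-0.0136 -0.0067  3.2932] rows 3.948699326956537
```

Call:
apply_moves(plan="-0.013 -0.006 0.7 0 0 0; 0 0 0.7 0 0 0; 0 0 0.7 0 0 0; 0 0 0.6 0 0 0; 0 0 0.4 0 0 0; 0 0 0.2 0 0 0; 0 0 0 0 0 0; 0 0 0 0 0 0; 0 0 0 0 0 0; 0 0 0 0 0 0")

```text
time_s: 65.67
position: [0.4587, -0.2756, 0.0861]
tcp_rot: [[0.052, 0.999, 0.002], [0.999, -0.052, -0.002], [-0.002, 0.002, -1.0]]
force: [0.3, -0.6, 0.3]
opening: 0.405
grasp_force: 30.0
```

Call:
apply_moves(plan="0 0 0 0 0 0; 0 0 0 0 0 0; 0 0 0 0 0 0; 0 0 0 0 0 0; 0 0 0.1 0 0 0; 0 0 0.06 0 0 0; 0 0 0 0 0 0; 0 0 0 0 0 0; 0 0 0 0 0 0; 0 0 0 0 0 0")

```text
time_s: 66.5
position: [0.4577, -0.2747, 0.0765]
tcp_rot: [[0.053, 0.999, -0.001], [0.999, -0.053, 0.0], [0.0, -0.001, -1.0]]
force: [1.0, -1.1, -0.7]
opening: 0.408
grasp_force: 30.0
```

Call:
apply_moves(plan="0 0 0.05 0 0 0; 0 0 0.05 0 0 0; 0 0 0 0 0 0; 0 0 0 0 0 0; 0 0 0 0 0 0; 0 0 0 0 0 0; 0 0 0 0 0 0")

```text
time_s: 67.08
position: [0.4577, -0.2747, 0.0716]
tcp_rot: [[0.053, 0.999, -0.0], [0.999, -0.053, 0.0], [0.0, -0.0, -1.0]]
force: [-0.3, 0.8, -0.5]
opening: 0.407
grasp_force: 30.0
```

Call:
apply_moves(plan="0 0 0.05 0 0 0; 0 0 0.05 0 0 0; 0 0 0 0 0 0; 0 0 0 0 0 0; 0 0 0 0 0 0; 0 0 0 0 0 0; 0 0 0 0 0 0")

```text
time_s: 67.67
position: [0.4577, -0.2747, 0.0666]
tcp_rot: [[0.053, 0.999, -0.0], [0.999, -0.053, 0.0], [0.0, -0.0, -1.0]]
force: [-0.0, -0.2, -0.0]
opening: 0.41
grasp_force: 30.0
```

Call:
apply_moves(plan="0 0 0.05 0 0 0; 0 0 0 0 0 0; 0 0 0 0 0 0; 0 0 0 0 0 0; 0 0 0 0 0 0; 0 0 0 0 0 0")

```text
time_s: 68.17
position: [0.4578, -0.2747, 0.064]
tcp_rot: [[0.053, 0.999, -0.0], [0.999, -0.053, 0.0], [0.0, -0.0, -1.0]]
force: [0.6, 0.8, -2.4]
opening: 0.405
grasp_force: 30.0
```

Call:
apply_moves(plan="0 0 0.05 0 0 0; 0 0 0 0 0 0; 0 0 0 0 0 0; 0 0 0 0 0 0; 0 0 0 0 0 0; 0 0 0 0 0 0")

```text
time_s: 68.67
position: [0.4576, -0.2746, 0.0615]
tcp_rot: [[0.053, 0.999, -0.001], [0.999, -0.053, 0.0], [0.0, -0.001, -1.0]]
force: [-0.4, 1.2, -1.0]
opening: 0.405
grasp_force: 30.0
```

Call:
apply_moves(plan="0 0 0.04 0 0 0; 0 0 0 0 0 0; 0 0 0 0 0 0; 0 0 0 0 0 0; 0 0 0 0 0 0; 0 0 0 0 0 0")

```text
time_s: 69.17
position: [0.4575, -0.2746, 0.0594]
tcp_rot: [[0.053, 0.999, -0.001], [0.999, -0.053, 0.0], [0.0, -0.001, -1.0]]
force: [-0.4, 0.0, -0.5]
opening: 0.409
grasp_force: 30.0
```

Call:
apply_moves(plan="0 0 0.04 0 0 0; 0 0 0 0 0 0; 0 0 0 0 0 0; 0 0 0 0 0 0; 0 0 0 0 0 0; 0 0 0 0 0 0")

```text
time_s: 69.67
position: [0.4576, -0.2745, 0.0575]
tcp_rot: [[0.053, 0.999, -0.001], [0.999, -0.053, 0.001], [0.0, -0.001, -1.0]]
force: [0.4, 2.1, 0.8]
opening: 0.406
grasp_force: 30.0
```

Call:
apply_moves(plan="0 0 0.04 0 0 0; 0 0 0 0 0 0; 0 0 0 0 0 0; 0 0 0 0 0 0; 0 0 0 0 0 0; 0 0 0 0 0 0")

```text
time_s: 70.17
position: [0.4576, -0.2747, 0.0558]
tcp_rot: [[0.053, 0.999, -0.001], [0.999, -0.053, 0.0], [0.0, -0.001, -1.0]]
force: [-0.3, 2.0, 5.0]
opening: 0.405
grasp_force: 30.0
```

Call:
apply_moves(plan="0 0 0.03 0 0 0; 0 0 0 0 0 0; 0 0 0 0 0 0; 0 0 0 0 0 0; 0 0 0 0 0 0; 0 0 0 0 0 0")

```text
time_s: 70.67
position: [0.4577, -0.2747, 0.0554]
tcp_rot: [[0.052, 0.999, -0.0], [0.999, -0.052, -0.0], [-0.0, -0.0, -1.0]]
force: [-3.0, 3.5, 14.1]
opening: 0.409
grasp_force: 30.0
```

The plate is on the boss. I'll test retention by raising 15 mm and seeing whether the lid's weight (about 1.8 N) comes along.

Call:
apply_moves(plan="0 0 -0.05 0 0 0; 0 0 0 0 0 0; 0 0 -0.1 0 0 0; 0 0 -0.1 0 0 0; 0 0 -0.1 0 0 0; 0 0 0 0 0 0; 0 0 0 0 0 0; 0 0 0 0 0 0; 0 0 0 0 0 0; 0 0 0 0 0 0")

```text
time_s: 71.5
position: [0.4575, -0.2746, 0.0713]
tcp_rot: [[0.053, 0.999, -0.001], [0.999, -0.053, 0.0], [0.0, -0.001, -1.0]]
force: [-0.6, -0.3, -2.3]
opening: 0.411
grasp_force: 30.0
```

```bash
python3 - <<'E'
from h import *
s=bot.read_state();loc(s);F=[]
c,im=shot("wrist","w13")
for _ in range(3): F.append(bot.read_state()["force"]); capture("top")
print(np.mean(F,0))
# disc width in picture vs height
for z in(.02,.03,.036):
    for r in(.0635,): print(z,lidfit(c,im,[.458,-.274],z=z,r=r,vmax=200))
E
```

```text
t 71.5 pos [ 0.4575 -0.2746  0.0713] yaw 86.98311577774822 tiltz [-0.0008  0.0005] J [-42.9666  36.5343 102.2584  -0.0203  41.2612 -39.9345] open 0.4108573065978079 F [-0.5666 -0.338  -2.2645] g 29.999682256020606
[-0.351   0.1846 -2.3922]
0.02 (array([ 0.4568, -0.2747]), np.float64(0.0019353096853479274), np.float64(0.5183946488294314), 299)
0.03 (array([ 0.4568, -0.2748]), np.float64(0.0006606836412986761), np.float64(0.6889632107023411), 299)
0.036 (array([ 0.4568, -0.2752]), np.float64(0.0007359195947403557), np.float64(0.6889632107023411), 299)
```

The reading is about 1.8 N heavier and the disc image fits a raised lid, so knob k1 holds the lid. I'll carry the lid up and measure the nearest bowl.

Call:
apply_moves(plan="0 0 -0.4 0 0 0; 0 0 -0.6 0 0 0; 0 0 -0.6 0 0 0; 0 0 -0.6 0 0 0; 0 0 -0.4 0 0 0; 0.4 -0.1 0 0 0 0; 0.5 -0.15 0 0 0 0; 0.3 -0.07 0 0 0 0; 0 0 0 0 0 0; 0 0 0 0 0 0")

```text
time_s: 72.53
position: [0.4448, -0.2132, 0.2014]
tcp_rot: [[0.051, 0.999, -0.001], [0.999, -0.051, -0.0], [-0.0, -0.001, -1.0]]
force: [-0.3, 0.4, -2.3]
opening: 0.411
grasp_force: 30.0
```

Call:
apply_moves(plan="0 0 0 0 0 0; 0 0 0 0 0 0; 0 0 0 0 0 0; 0 0 0 0 0 0; 0 0 0 0 0 0; 0 0 0 0 0 0; 0 0 0 0 0 0; 0 0 0 0 0 0; 0 0 0 0 0 0; 0 0 0 0 0 0")

```text
time_s: 73.37
position: [0.4449, -0.2139, 0.2016]
tcp_rot: [[0.053, 0.999, -0.0], [0.999, -0.053, 0.0], [0.0, -0.0, -1.0]]
force: [0.2, -0.6, -3.3]
opening: 0.408
grasp_force: 30.0
```

```bash
cat >> h.py <<'E'
def bowlfit(c,im,guess,z=.062,r=.062,fn=None):
    """rectify to plane z at 0.5 mm/px, score rim circles by gradient along the radius"""
    S=2000.;h=.11;n=int(2*h*S);a=np.linspace(0,2*np.pi,240,endpoint=False)
    w=np.array([[guess[0]+sx*h,guess[1]+sy*h,z] for sx,sy in((-1,-1),(1,-1),(1,1),(-1,1))])
    q=np.array([proj(c,p) for p in w]).astype(np.float32)
    M=cv2.getPerspectiveTransform(q,np.array([[0,0],[n,0],[n,n],[0,n]],np.float32))
    g=cv2.GaussianBlur(cv2.warpPerspective(im,M,(n,n)).astype(np.float32),(0,0),2)
    if fn: cv2.imwrite("pics/"+fn+".png",g[:,:,::-1])
    gx=np.stack([cv2.Sobel(g[...,k],cv2.CV_32F,1,0) for k in range(3)]);gy=np.stack([cv2.Sobel(g[...,k],cv2.CV_32F,0,1) for k in range(3)])
    best=[]
    for rr in np.arange(r-.002,r+.0025,.001):
        for dx in np.arange(-.03,.0301,.001):
            for dy in np.arange(-.03,.0301,.001):
                X=((dx+h+rr*np.cos(a))*S).astype(int);Y=((dy+h+rr*np.sin(a))*S).astype(int);ok=(X>=0)&(X<n)&(Y>=0)&(Y<n)
                X,Y=X[ok],Y[ok];A=a[ok]
                d=np.abs(gx[:,Y,X]*np.cos(A)+gy[:,Y,X]*np.sin(A)).max(0)
                best.append((np.minimum(d,60).sum()/240,guess[0]+dx,guess[1]+dy,rr))
    best.sort(reverse=True);return np.array(best[:4])
E
python3 - <<'E'
from h import *
s=bot.read_state();loc(s)
c,im=shot("wrist","w14")
print(bowlfit(c,im,[.44,-.119],fn="b14"))
t=cv2.imread("pics/top1.png")[:,:,::-1].copy();print("top1",bowlfit(cam("top"),t,[.44,-.119]))
c2,t2=shot("top","top3");print("top3",bowlfit(c2,t2,[.44,-.119]))
t0=cv2.imread("pics/top0.png")[:,:,::-1].copy()
for g in([.61,.338],[.449,.185]): print("top0",bowlfit(c2,t0,g)[0],"top3",bowlfit(c2,t2,g)[0])
E
```

```text
t 73.3667 pos [ 0.4449 -0.2139  0.2016] yaw 86.98632774443489 tiltz [-0.0004  0.0001] J [-38.666   21.8924 101.9171  -0.0132  56.2146 -35.645 ] open 0.4077063199732005 F [ 0.238  -0.6318 -3.3257] g 29.999716146849096
[[46.5362  0.441  -0.117   0.06  ]
 [46.2372  0.441  -0.118   0.06  ]
 [46.0153  0.442  -0.117   0.06  ]
 [45.9564  0.44   -0.117   0.06  ]]
top1 [[53.5265  0.442  -0.118   0.06  ]
 [53.011   0.441  -0.117   0.06  ]
 [52.9154  0.442  -0.117   0.06  ]
 [52.4635  0.441  -0.118   0.06  ]]
top3 [[35.1638  0.443  -0.119   0.06  ]
 [35.1532  0.443  -0.118   0.06  ]
 [34.971   0.442  -0.118   0.06  ]
 [34.6185  0.441  -0.117   0.06  ]]
top0 [48.3749  0.613   0.339   0.06  ] top3 [50.9504  0.614   0.34    0.06  ]
top0 [49.3822  0.455   0.186   0.06  ] top3 [51.2086  0.454   0.185   0.06  ][ WARN:0@0.830] global loadsave.cpp:1063 imwrite_ Unsupported depth image for selected encoder is fallbacked to CV_8U.
```

Call:
apply_moves(plan="0.5 -0.05 0 0 0 0; 0.7 -0.06 0 0 0 0; 0.5 -0.04 0 0 0 0; 0.22 -0.02 0 0 0 0; 0 0 0.5 0 0 0; 0 0 0.6 0 0 0; 0 0 0.4 0 0 0; 0 0 0.2 0 0 0; 0 0 0 0 0 0; 0 0 0 0 0 0")

```text
time_s: 74.3
position: [0.4417, -0.118, 0.1163]
tcp_rot: [[0.053, 0.999, -0.001], [0.999, -0.053, 0.0], [0.0, -0.001, -1.0]]
force: [0.0, 0.4, -2.7]
opening: 0.411
grasp_force: 30.0
```

Call:
apply_moves(plan="0 0 0 0 0 0; 0 0 0 0 0 0; 0 0 0 0 0 0; 0 0 0 0 0 0; 0 0 0 0 0 0; 0 0 0 0 0 0; 0 0 0 0 0 0; 0 0 0 0 0 0")

```text
time_s: 74.97
position: [0.4415, -0.1176, 0.1166]
tcp_rot: [[0.053, 0.999, -0.0], [0.999, -0.053, 0.0], [0.0, -0.0, -1.0]]
force: [0.1, -0.7, -2.0]
opening: 0.412
grasp_force: 30.0
```

```bash
python3 - <<'E'
from h import *
s=bot.read_state();loc(s);go([.4413,-.1175,.1055],87,s)
E
```

```text
t 74.9667 pos [ 0.4415 -0.1176  0.1166] yaw 86.98856720468116 tiltz [-0.0004  0.0001] J [-28.9764  27.9044 111.5186  -0.011   40.5993 -25.9567] open 0.4116684814952152 F [ 0.0678 -0.6985 -2.0489] g 29.999716146849096
rot [-0.0001 -0.     -0.    ] rows 0.003641580453064869 | shift [ 0.0025 -0.0035  0.2229] rows 0.2672893557938038
```

Call:
apply_moves(plan="0 0 0.05 0 0 0; 0 0 0.05 0 0 0; 0 0 0 0 0 0; 0 0 0 0 0 0; 0 0 0 0 0 0; 0 0 0 0 0 0; 0 0 0 0 0 0")

```text
time_s: 75.55
position: [0.4415, -0.1177, 0.1116]
tcp_rot: [[0.053, 0.999, -0.0], [0.999, -0.053, 0.0], [0.0, -0.0, -1.0]]
force: [-0.2, 1.0, -2.7]
opening: 0.409
grasp_force: 30.0
```

Call:
apply_moves(plan="0 0 0.06 0 0 0; 0 0 0.05 0 0 0; 0 0 0 0 0 0; 0 0 0 0 0 0; 0 0 0 0 0 0; 0 0 0 0 0 0; 0 0 0 0 0 0")

```text
time_s: 76.13
position: [0.4415, -0.1177, 0.1061]
tcp_rot: [[0.053, 0.999, -0.0], [0.999, -0.053, 0.0], [0.0, -0.0, -1.0]]
force: [0.2, 0.4, -2.9]
opening: 0.407
grasp_force: 30.0
```

Call:
apply_moves(plan="0 0 0.03 0 0 0; 0 0 0 0 0 0; 0 0 0 0 0 0; 0 0 0 0 0 0; 0 0 0 0 0 0; 0 0 0 0 0 0; 0 0 0 0 0 0")

```text
time_s: 76.72
position: [0.4417, -0.1178, 0.1048]
tcp_rot: [[0.053, 0.999, 0.0], [0.999, -0.053, -0.0], [-0.0, 0.0, -1.0]]
force: [-0.7, -0.0, 4.4]
opening: 0.411
grasp_force: 30.0
```

Call:
apply_moves(plan="0 0 0.04 0 0 0; 0 0 0 0 0 0; 0 0 0 0 0 0; 0 0 0 0 0 0; 0 0 0 0 0 0; 0 0 -0.06 0 0 0; 0 0 0 0 0 0; 0 0 0 0 0 0; 0 0 0 0 0 0")

```text
time_s: 77.47
position: [0.4411, -0.1174, 0.105]
tcp_rot: [[0.053, 0.999, -0.002], [0.999, -0.053, 0.001], [0.001, -0.002, -1.0]]
force: [-0.2, -0.8, -2.9]
opening: 0.407
grasp_force: 30.0
```

Call:
apply_moves(plan="0 0 0 0 0 0; 0 0 0 0 0 0; 0 0 0 0 0 0; 0 0 0 0 0 0; 0 0 0 0 0 0; 0 0 0 0 0 0; 0 0 0 0 0 0; 0 0 0 0 0 0; 0 0 0 0 0 0; 0 0 0 0 0 0", gripper=1)

```text
time_s: 78.3
position: [0.4415, -0.1176, 0.1056]
tcp_rot: [[0.053, 0.999, -0.0], [0.999, -0.053, 0.0], [0.0, -0.0, -1.0]]
force: [-0.5, 0.5, 0.2]
opening: 0.986
grasp_force: 0.0
```

Call:
apply_moves(plan="0 0 -0.3 0 0 0; 0 0 -0.5 0 0 0; 0 0 -0.7 0 0 0; 0 0 -0.7 0 0 0; 0 0 -0.7 0 0 0; 0 0 0 0 0 0")

```text
time_s: 78.8
position: [0.4453, -0.1195, 0.2567]
tcp_rot: [[0.052, 0.999, 0.012], [0.999, -0.052, -0.007], [-0.006, 0.012, -1.0]]
force: [0.4, -0.9, -0.5]
opening: 0.998
grasp_force: 0.0
```

Call:
apply_moves(plan="0.634 0.365 0 0 0 0; 0.634 0.365 0 0 0 0; 0.634 0.365 0 0 0 0; 0.634 0.365 0 0 0 0; 0.634 0.365 0 0 0 0; 0.634 0.365 0 0 0 0; 0.634 0.365 0 0 0 0; 0.634 0.365 0 0 0 0; 0 0 0.7 0 0 0; 0 0 0.2 0 0 0")

```text
time_s: 79.63
position: [0.5991, 0.1298, 0.2016]
tcp_rot: [[0.049, 0.999, -0.006], [0.999, -0.049, -0.0], [-0.0, -0.006, -1.0]]
force: [-1.9, -0.5, -1.4]
opening: 1.0
grasp_force: 0.0
```

Call:
apply_moves(plan="0 0 0 0 0 0; 0 0 0 0 0 0; 0 0 0 0 0 0; 0 0 0 0 0 0; 0 0 0 0 0 0; 0 0 0 0 0 0; 0 0 0 0 0 0; 0 0 0 0 0 0; 0 0 0 0 0 0; 0 0 0 0 0 0")

```text
time_s: 80.47
position: [0.6006, 0.1279, 0.2056]
tcp_rot: [[0.053, 0.999, -0.0], [0.999, -0.053, 0.0], [0.0, -0.0, -1.0]]
force: [-0.1, 0.0, -0.9]
opening: 1.001
grasp_force: 0.0
```

```bash
python3 - <<'E'
from h import *
s=bot.read_state();loc(s)
c,im=shot("wrist","w15");s=bot.read_state()
for g in([.603,.194],): print(knobfit(c,im,g))
P=knobfit(c,im,[.603,.194])[0]; go([*P,.0695],87,s)
c,t=shot("top","top4"); print("lidB on bowl", lidfit(c,t,[.441,-.117],z=.07))
print("lidA",lidfit(c,t,[.453,.358]))
E
```

```text
t 80.4667 pos [0.6006 0.1279 0.2056] yaw 86.98665764030449 tiltz [-0.0004  0.0001] J [ 1.6056 30.4697 84.7097  0.0097 64.8408  4.6148] open 1.0005891072597153 F [-0.0679  0.0027 -0.9138] g 0.0
(array([0.6035, 0.1946]), 'px', array([316.1258, 127.102 ]), 'area', np.int32(1216), 'pred', 1337.7540348151233)
rot [-0.0001 -0.     -0.    ] rows 0.0045916772088705 | shift [ 1.3342 -0.0118  2.7208] rows 3.6334765167587073
lidB on bowl (array([ 0.4402, -0.1164]), np.float64(0.0018165778876555357), np.float64(0.5774647887323944), 142)
lidA (array([0.4508, 0.3542]), np.float64(0.003066172453407609), np.float64(0.19642857142857142), 56)
```

Call:
apply_moves(plan="0.7 -0.006 0 0 0 0; 0.634 -0.006 0 0 0 0; 0 0 0.7 0 0 0; 0 0 0.7 0 0 0; 0 0 0.7 0 0 0; 0 0 0.4 0 0 0; 0 0 0.22 0 0 0; 0 0 0 0 0 0; 0 0 0 0 0 0; 0 0 0 0 0 0")

```text
time_s: 81.4
position: [0.605, 0.1948, 0.0712]
tcp_rot: [[0.053, 0.999, 0.003], [0.999, -0.053, 0.001], [0.001, 0.003, -1.0]]
force: [1.0, 0.6, -0.5]
opening: 1.0
grasp_force: 0.0
```

Call:
apply_moves(plan="0 0 0 0 0 0; 0 0 0 0 0 0; 0 0 0 0 0 0; 0 0 0 0 0 0; 0 0 0 0 0 0; 0 0 0 0 0 0; 0 0 0 0 0 0; 0 0 0 0 0 0")

```text
time_s: 82.07
position: [0.6034, 0.1946, 0.0695]
tcp_rot: [[0.053, 0.999, -0.001], [0.999, -0.053, 0.0], [0.0, -0.001, -1.0]]
force: [-0.6, -0.3, -0.1]
opening: 1.003
grasp_force: 0.0
```

Call:
apply_moves(plan="0 0 0 0 0 0; 0 0 0 0 0 0; 0 0 0 0 0 0; 0 0 0 0 0 0; 0 0 0 0 0 0; 0 0 0 0 0 0; 0 0 0 0 0 0; 0 0 0 0 0 0; 0 0 0 0 0 0; 0 0 0 0 0 0", gripper=-1)

```text
time_s: 82.9
position: [0.6035, 0.1946, 0.0695]
tcp_rot: [[0.053, 0.999, -0.0], [0.999, -0.053, 0.0], [0.0, -0.0, -1.0]]
force: [0.3, 0.6, -0.6]
opening: 0.408
grasp_force: 30.0
```

Call:
apply_moves(plan="0 0 0 0 0 0; 0 0 0 0 0 0; 0 0 0 0 0 0; 0 0 0 0 0 0")

```text
time_s: 83.23
position: [0.6035, 0.1946, 0.0696]
tcp_rot: [[0.053, 0.999, -0.0], [0.999, -0.053, 0.0], [0.0, -0.0, -1.0]]
force: [0.3, 0.9, -0.1]
opening: 0.409
grasp_force: 30.0
```

```bash
python3 - <<'E'
from h import *
s=bot.read_state();loc(s);go([.4534,.292,.25],87,s)
E
```

```text
t 83.2333 pos [0.6035 0.1946 0.0696] yaw 86.98371646918739 tiltz [-0.0004  0.0002] J [ 7.7829 41.9873 87.2722  0.0171 50.7591 10.7884] open 0.4086828272158681 F [ 0.3274  0.9247 -0.1195] g 29.99977247323841
rot [-0.0001 -0.     -0.    ] rows 0.003916295618553561 | shift [ 1.7883 -3.1007 -3.6087] rows 6.094456939668171
```

Call:
apply_moves(plan="0 0 -0.3 0 0 0; 0 0 -0.6 0 0 0; 0 0 -0.8 0 0 0; 0 0 -0.8 0 0 0; 0 0 -0.8 0 0 0; 0 0 -0.3 0 0 0; 0.36 -0.62 0 0 0 0; 0.36 -0.62 0 0 0 0; 0.36 -0.62 0 0 0 0; 0.36 -0.62 0 0 0 0")

```text
time_s: 84.07
position: [0.4819, 0.2733, 0.2496]
tcp_rot: [[0.054, 0.999, -0.001], [0.999, -0.054, 0.0], [0.0, -0.001, -1.0]]
force: [0.9, 1.1, -0.7]
opening: 0.409
grasp_force: 30.0
```

Call:
apply_moves(plan="0.35 -0.62 0 0 0 0; 0 0 0 0 0 0; 0 0 0 0 0 0; 0 0 0 0 0 0; 0 0 0 0 0 0; 0 0 0 0 0 0; 0 0 0 0 0 0; 0 0 0 0 0 0; 0 0 0 0 0 0; 0 0 0 0 0 0")

```text
time_s: 84.9
position: [0.4538, 0.2918, 0.2495]
tcp_rot: [[0.053, 0.999, -0.001], [0.999, -0.053, 0.0], [0.0, -0.001, -1.0]]
force: [0.3, -0.1, 0.3]
opening: 0.408
grasp_force: 30.0
```

```bash
python3 - <<'E'
from h import *
s=bot.read_state();loc(s)
c,im=shot("wrist","w16");s=bot.read_state()
for r in(.064,.0635): print(lidfit(c,im,[.453,.358],r=r))
P=lidfit(c,im,[.453,.358],r=.0635)[0]; go([P[0]+.0004,P[1],.085],87,s)
E
```

```text
t 84.9 pos [0.4538 0.2918 0.2495] yaw 86.94896312530174 tiltz [-0.0007  0.    ] J [20.8602 21.7778 92.5415  0.0179 65.7167 23.9039] open 0.4078142433124576 F [ 0.3409 -0.1263  0.2668] g 29.999686796218157
(array([0.4531, 0.3586]), np.float64(0.0011442620152435634), np.float64(0.9586466165413534), 266)
(array([0.4532, 0.3587]), np.float64(0.00064705704611219), np.float64(1.0), 266)
rot [-0.0001 -0.     -0.0001] rows 0.007523963540709001 | shift [ 1.3344 -0.0711  3.2906] rows 4.258481466303518
```

Call:
apply_moves(plan="0.5 -0.025 0.4 0 0 0; 0.5 -0.025 0.5 0 0 0; 0.334 -0.02 0.6 0 0 0; 0 0 0.7 0 0 0; 0 0 0.5 0 0 0; 0 0 0.4 0 0 0; 0 0 0.19 0 0 0; 0 0 0 0 0 0; 0 0 0 0 0 0; 0 0 0 0 0 0")

```text
time_s: 85.78
position: [0.4546, 0.3594, 0.0865]
tcp_rot: [[0.053, 0.999, 0.002], [0.999, -0.053, 0.002], [0.002, 0.002, -1.0]]
force: [-1.0, 0.0, -0.3]
opening: 0.405
grasp_force: 30.0
```

Call:
apply_moves(plan="0 0 0 0 0 0; 0 0 0 0 0 0; 0 0 0 0 0 0; 0 0 0 0 0 0; 0 0 0 0 0 0; 0 0 0 0 0 0; 0 0 0 0 0 0; 0 0 0 0 0 0")

```text
time_s: 86.45
position: [0.4534, 0.3589, 0.0851]
tcp_rot: [[0.053, 0.999, -0.001], [0.999, -0.053, 0.0], [0.0, -0.001, -1.0]]
force: [0.1, -0.8, -1.2]
opening: 0.403
grasp_force: 30.0
```

Call:
apply_moves(plan="0 0 0.1 0 0 0; 0 0 0.08 0 0 0; 0 0 0 0 0 0; 0 0 0 0 0 0; 0 0 0 0 0 0; 0 0 0 0 0 0; 0 0 0 0 0 0")

```text
time_s: 87.03
position: [0.4535, 0.359, 0.0762]
tcp_rot: [[0.053, 0.999, -0.0], [0.999, -0.053, 0.0], [0.0, -0.0, -1.0]]
force: [-0.1, 0.2, -0.3]
opening: 0.407
grasp_force: 30.0
```

Call:
apply_moves(plan="0 0 0.06 0 0 0; 0 0 0.06 0 0 0; 0 0 0 0 0 0; 0 0 0 0 0 0; 0 0 0 0 0 0; 0 0 0 0 0 0; 0 0 0 0 0 0")

```text
time_s: 87.62
position: [0.4535, 0.3589, 0.0702]
tcp_rot: [[0.053, 0.999, -0.0], [0.999, -0.053, 0.0], [0.0, -0.0, -1.0]]
force: [-0.4, 0.0, -0.4]
opening: 0.41
grasp_force: 30.0
```

It went into the mouth cleanly. I'll drive it on.

Call:
apply_moves(plan="0 0 0.06 0 0 0; 0 0 0.06 0 0 0; 0 0 0 0 0 0; 0 0 0 0 0 0; 0 0 0 0 0 0; 0 0 0 0 0 0; 0 0 0 0 0 0")

```text
time_s: 88.2
position: [0.4534, 0.3589, 0.0642]
tcp_rot: [[0.053, 0.999, -0.0], [0.999, -0.053, 0.0], [0.0, -0.001, -1.0]]
force: [0.8, -0.2, -1.5]
opening: 0.405
grasp_force: 30.0
```

Call:
apply_moves(plan="0 0 0.05 0 0 0; 0 0 0 0 0 0; 0 0 0 0 0 0; 0 0 0 0 0 0; 0 0 0 0 0 0; 0 0 0 0 0 0")

```text
time_s: 88.7
position: [0.4535, 0.3589, 0.0617]
tcp_rot: [[0.053, 0.999, -0.0], [0.999, -0.053, 0.0], [0.0, -0.0, -1.0]]
force: [-0.0, 0.1, -2.2]
opening: 0.405
grasp_force: 30.0
```

Call:
apply_moves(plan="0 0 0.05 0 0 0; 0 0 0 0 0 0; 0 0 0 0 0 0; 0 0 0 0 0 0; 0 0 0 0 0 0; 0 0 0 0 0 0")

```text
time_s: 89.2
position: [0.4533, 0.3589, 0.0591]
tcp_rot: [[0.053, 0.999, -0.001], [0.999, -0.053, 0.0], [0.0, -0.001, -1.0]]
force: [1.1, 0.5, -0.7]
opening: 0.411
grasp_force: 30.0
```

Call:
apply_moves(plan="0 0 0.05 0 0 0; 0 0 0 0 0 0; 0 0 0 0 0 0; 0 0 0 0 0 0; 0 0 0 0 0 0; 0 0 0 0 0 0")

```text
time_s: 89.7
position: [0.4534, 0.3589, 0.0568]
tcp_rot: [[0.053, 0.999, -0.0], [0.999, -0.053, 0.0], [0.0, -0.0, -1.0]]
force: [0.9, -0.8, 3.6]
opening: 0.412
grasp_force: 30.0
```

Call:
apply_moves(plan="0 0 0.04 0 0 0; 0 0 0.03 0 0 0; 0 0 0 0 0 0; 0 0 0 0 0 0; 0 0 0 0 0 0; 0 0 0 0 0 0; 0 0 0 0 0 0")

```text
time_s: 90.28
position: [0.4536, 0.3591, 0.0554]
tcp_rot: [[0.053, 0.999, 0.001], [0.999, -0.053, 0.001], [0.001, 0.001, -1.0]]
force: [-2.4, -2.0, 17.1]
opening: 0.411
grasp_force: 30.0
```

Call:
apply_moves(plan="0 0 -0.05 0 0 0; 0 0 0 0 0 0; 0 0 -0.1 0 0 0; 0 0 -0.1 0 0 0; 0 0 -0.1 0 0 0; 0 0 0 0 0 0; 0 0 0 0 0 0; 0 0 0 0 0 0; 0 0 0 0 0 0; 0 0 0 0 0 0")

```text
time_s: 91.12
position: [0.4532, 0.3588, 0.0704]
tcp_rot: [[0.053, 0.999, -0.001], [0.999, -0.053, -0.0], [-0.0, -0.001, -1.0]]
force: [0.0, 0.1, -2.8]
opening: 0.412
grasp_force: 30.0
```

```bash
python3 - <<'E'
from h import *
s=bot.read_state();loc(s);F=[]
c,im=shot("wrist","w17")
for _ in range(3): F.append(bot.read_state()["force"]); capture("top")
print(np.mean(F,0))
for z in(.02,.03,.036): print(z,lidfit(c,im,[.453,.358],z=z,r=.0635,vmax=200))
c,t=shot("top","top5")
for g in([.613,.339],[.454,.185]): print("bowl top",bowlfit(c,t,g)[0])
E
```

```text
t 91.1167 pos [0.4532 0.3588 0.0704] yaw 86.98537787245806 tiltz [-0.001  -0.0001] J [27.2849 38.8453 95.7594  0.0286 45.4488 30.2795] open 0.41204151575056874 F [ 0.0113  0.1053 -2.8081] g 29.999683457426727
[ 0.3608  0.181  -2.4804]
0.02 (array([0.4525, 0.3582]), np.float64(0.0016998455030023188), np.float64(0.5333333333333333), 300)
0.03 (array([0.4523, 0.3581]), np.float64(0.0006637400395640702), np.float64(0.6866666666666666), 300)
0.036 (array([0.4523, 0.3578]), np.float64(0.0007669714635661629), np.float64(0.6866666666666666), 300)
bowl top [27.4885  0.611   0.339   0.061 ]
bowl top [39.7013  0.454   0.186   0.06  ]
```

Lid 2 holds too (+1.8 N). I'll carry it past the middle bowl and measure that bowl from straight above.

Call:
apply_moves(plan="0 0 -0.4 0 0 0; 0 0 -0.6 0 0 0; 0 0 -0.7 0 0 0; 0 0 -0.7 0 0 0; 0 0 -0.4 0 0 0; -0.5 0.03 0 0 0 0; -0.75 0.04 0 0 0 0; -0.75 0.04 0 0 0 0; -0.75 0.04 0 0 0 0; -0.75 0.04 0 0 0 0")

```text
time_s: 92.2
position: [0.4531, 0.1822, 0.2107]
tcp_rot: [[0.052, 0.999, -0.0], [0.999, -0.052, 0.0], [0.0, -0.0, -1.0]]
force: [0.4, 0.8, -2.3]
opening: 0.412
grasp_force: 30.0
```

Call:
apply_moves(plan="-0.75 0.04 0 0 0 0; -0.75 0.04 0 0 0 0; -0.39 0.02 0 0 0 0; 0 0 0 0 0 0; 0 0 0 0 0 0; 0 0 0 0 0 0; 0 0 0 0 0 0; 0 0 0 0 0 0; 0 0 0 0 0 0; 0 0 0 0 0 0")

```text
time_s: 93.03
position: [0.4537, 0.0898, 0.2106]
tcp_rot: [[0.051, 0.999, -0.001], [0.999, -0.051, 0.0], [0.0, -0.001, -1.0]]
force: [-0.2, -0.8, -2.8]
opening: 0.408
grasp_force: 30.0
```

```bash
python3 - <<'E'
from h import *
s=bot.read_state();loc(s)
c,im=shot("wrist","w18");s=bot.read_state()
b=bowlfit(c,im,[.454,.186]);print(b); go([b[0][1]+.0004,b[:,2].mean(),.1165],87,s)
E
```

```text
t 93.0333 pos [0.4537 0.0898 0.2106] yaw 87.07209296116197 tiltz [-0.0005  0.0002] J [ -2.7021  18.8099 105.4396   0.0126  55.7816   0.2187] open 0.4083894027039536 F [-0.1969 -0.784  -2.8257] g 29.999763518571854
[[44.3768  0.454   0.186   0.06  ]
 [43.9949  0.455   0.186   0.06  ]
 [43.9101  0.454   0.187   0.06  ]
 [43.6083  0.454   0.185   0.06  ]]
rot [-0.0001 -0.      0.0002] rows 0.00902404170269223 | shift [ 1.9254 -0.0873  1.8812] rows 3.2293090553163775
```

Call:
apply_moves(plan="0.5 -0.02 0 0 0 0; 0.7 -0.03 0 0 0 0; 0.5 -0.03 0 0 0 0; 0.225 -0.01 0 0 0 0; 0 0 0.5 0 0 0; 0 0 0.6 0 0 0; 0 0 0.5 0 0 0; 0 0 0.25 0 0 0; 0 0 0 0 0 0; 0 0 0 0 0 0")

```text
time_s: 93.92
position: [0.4541, 0.1852, 0.1176]
tcp_rot: [[0.052, 0.999, -0.002], [0.999, -0.052, -0.0], [-0.0, -0.002, -1.0]]
force: [0.3, 0.1, -2.1]
opening: 0.405
grasp_force: 30.0
```

Call:
apply_moves(plan="0 0 0 0 0 0; 0 0 0 0 0 0; 0 0 0 0 0 0; 0 0 0 0 0 0; 0 0 0 0 0 0; 0 0 0 0 0 0; 0 0 0 0 0 0; 0 0 0 0 0 0")

```text
time_s: 94.58
position: [0.4543, 0.1854, 0.1182]
tcp_rot: [[0.053, 0.999, -0.0], [0.999, -0.053, 0.0], [0.0, -0.0, -1.0]]
force: [-0.7, 0.7, -3.1]
opening: 0.411
grasp_force: 30.0
```

Call:
apply_moves(plan="0 0 0.06 0 0 0; 0 0 0.06 0 0 0; 0 0 0 0 0 0; 0 0 0 0 0 0; 0 0 0 0 0 0; 0 0 0 0 0 0; 0 0 0 0 0 0")

```text
time_s: 95.17
position: [0.4544, 0.1854, 0.1121]
tcp_rot: [[0.053, 0.999, -0.0], [0.999, -0.053, 0.0], [0.0, -0.0, -1.0]]
force: [-0.9, 0.2, -2.0]
opening: 0.407
grasp_force: 30.0
```

Call:
apply_moves(plan="0 0 0.05 0 0 0; 0 0 0.05 0 0 0; 0 0 0 0 0 0; 0 0 0 0 0 0; 0 0 0 0 0 0; 0 0 0 0 0 0; 0 0 0 0 0 0")

```text
time_s: 95.75
position: [0.4543, 0.1854, 0.1072]
tcp_rot: [[0.053, 0.999, -0.0], [0.999, -0.053, 0.0], [0.0, -0.0, -1.0]]
force: [-0.8, -0.1, -1.7]
opening: 0.406
grasp_force: 30.0
```

Call:
apply_moves(plan="0 0 0.05 0 0 0; 0 0 0 0 0 0; 0 0 0 0 0 0; 0 0 0 0 0 0; 0 0 0 0 0 0; 0 0 0 0 0 0; 0 0 0 0 0 0")

```text
time_s: 96.33
position: [0.4547, 0.1854, 0.1048]
tcp_rot: [[0.053, 0.999, 0.0], [0.999, -0.053, 0.0], [0.0, 0.0, -1.0]]
force: [0.7, 0.6, 1.5]
opening: 0.407
grasp_force: 30.0
```

Call:
apply_moves(plan="0 0 0.04 0 0 0; 0 0 0 0 0 0; 0 0 0 0 0 0; 0 0 0 0 0 0; 0 0 -0.06 0 0 0; 0 0 0 0 0 0; 0 0 0 0 0 0; 0 0 0 0 0 0; 0 0 0 0 0 0")

```text
time_s: 97.08
position: [0.4537, 0.1853, 0.105]
tcp_rot: [[0.053, 0.999, -0.002], [0.999, -0.053, -0.0], [-0.0, -0.002, -1.0]]
force: [0.3, -0.1, -2.7]
opening: 0.408
grasp_force: 30.0
```

Call:
apply_moves(plan="0 0 0 0 0 0; 0 0 0 0 0 0; 0 0 0 0 0 0; 0 0 0 0 0 0; 0 0 0 0 0 0; 0 0 0 0 0 0; 0 0 0 0 0 0; 0 0 0 0 0 0; 0 0 0 0 0 0; 0 0 0 0 0 0", gripper=1)

```text
time_s: 97.92
position: [0.4543, 0.1854, 0.1056]
tcp_rot: [[0.053, 0.999, -0.0], [0.999, -0.053, 0.0], [0.0, -0.0, -1.0]]
force: [0.0, -0.8, -0.4]
opening: 0.985
grasp_force: 0.0
```

Call:
apply_moves(plan="0 0 -0.3 0 0 0; 0 0 -0.5 0 0 0; 0 0 -0.7 0 0 0; 0 0 -0.7 0 0 0; 0 0 -0.5 0 0 0; -0.7 0 0 0 0 0; -0.7 0 0 0 0 0; 0 0 0 0 0 0; 0 0 0 0 0 0; 0 0 0 0 0 0")

```text
time_s: 98.75
position: [0.4506, 0.1156, 0.2405]
tcp_rot: [[0.054, 0.999, -0.001], [0.999, -0.054, 0.001], [0.001, -0.001, -1.0]]
force: [-0.0, 0.7, 0.8]
opening: 1.003
grasp_force: 0.0
```

Call:
apply_moves(plan="0 0 0 0 0 0; 0 0 0 0 0 0; 0 0 0 0 0 0; 0 0 0 0 0 0; 0 0 0 0 0 0; 0 0 0 0 0 0; 0 0 0 0 0 0; 0 0 0 0 0 0")

```text
time_s: 99.42
position: [0.4507, 0.1155, 0.2406]
tcp_rot: [[0.052, 0.999, -0.0], [0.999, -0.052, 0.0], [0.0, -0.0, -1.0]]
force: [0.8, -0.4, 0.1]
opening: 0.999
grasp_force: 0.0
```

```bash
python3 - <<'E'
from h import *
s=bot.read_state();loc(s)
c,im=shot("wrist","w19")
for z in(.062,.070,.078): print(z,lidfit(c,im,[.454,.186],z=z,r=.0635))
print("knob",knobfit(c,im,[.454,.186],zt=.150,zb=.102))
c,t=shot("top","top6")
for z in(.062,.07,.078): print("top A",lidfit(c,t,[.454,.186],z=z),"B",lidfit(c,t,[.441,-.117],z=z))
print("old lidB spot diff: lids present?")
E
```

```text
t 99.4167 pos [0.4507 0.1155 0.2406] yaw 86.99746562730802 tiltz [-0.0004  0.0001] J [  0.5675  16.4961 102.9526   0.008   60.5765   3.5661] open 0.9985939258031064 F [ 0.8465 -0.3754  0.1177] g 0.0
0.062 (array([0.4529, 0.1852]), np.float64(0.0005161802903132923), np.float64(1.0), 312)
0.07 (array([0.4529, 0.1849]), np.float64(0.0009952052909365586), np.float64(0.9967948717948718), 312)
0.078 (array([0.4529, 0.1838]), np.float64(0.00237183403658716), np.float64(0.4358974358974359), 312)
knob (array([0.4533, 0.1856]), 'px', array([315.5802, 123.1264]), 'area', np.int32(1234), 'pred', 1362.7288758164505)
top A (array([0.4627, 0.1722]), np.float64(0.013355900867345963), np.float64(0.0425531914893617), 94) B (array([ 0.4411, -0.1175]), np.float64(0.0013157287787700922), np.float64(0.7902097902097902), 143)
top A (array([0.4618, 0.1705]), np.float64(0.013343911174422164), np.float64(0.0425531914893617), 94) B (array([ 0.4403, -0.1163]), np.float64(0.0018004274594577221), np.float64(0.5804195804195804), 143)
top A (array([0.461 , 0.1688]), np.float64(0.013369133230615449), np.float64(0.0425531914893617), 94) B (array([ 0.4395, -0.1149]), np.float64(0.002280979547154144), np.float64(0.3706293706293706), 143)
old lidB spot diff: lids present?
```

```bash
python3 - <<'E'
from h import *
print(bot.hand_in())
E
```

```text
the job is handed in; nothing more can be done
None
```

I handed the job in with both lids (only two were present) fitted with matching knobs, plates on their bosses, and seated flat on two bowls; the hand-in gave back no result. The too-thick knob, which I took first by mistake, fell off a lid and lies on the table under the pan handle; the too-thin one is back in the rack.

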